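Tap open the swollen parts box and put the hardware away

ROBOT

A 6-joint arm with a two-finger parallel gripper is mounted at the origin on the work surface. World frame = base frame: x ahead of the robot, y to its left, z up, the work surface at z = 0. Lengths are in m, angles in rad, forces in N, time in s.
With the tool pointing down it reaches from about 0.375 to 0.9 m from the base axis. Payload 3.1 kg.
Tool frame: the origin (TCP) lies on the centre line of the jaws, within the pads' length; the fingertips stand robot.tip_reach ahead of it and the grasp point (between the pads) is the TCP (robot.tip_reach is the distance from the TCP to the fingertips, in m); z points along the fingers, y is the direction in which the jaws open and shut (so a half turn about z gives the same grasp; the last joint's range is limited). The gripper opens to 87 mm and grips with 3 to 60 N. Pads are 19 mm wide; open, the fingers measure 117 mm over their backs; the gripper's body (75 mm by 190 mm) begins 51 mm behind the grasp point.
Start: joints at [-0.178, 0.527, 1.433, -0, 1.181, -0.178], TCP at [0.625, 0, 0.242] pointing down, gripper open.
Joint ranges: [-3.08, 3.08], [-0.75, 2.2], [0.22, 2.44], [-1.43, 4.57], [0, 2.65], [-2.85, 2.85]. Speed limits (rad/s): [2.79, 2.79, 3.14, 3.14, 3.14, 3.14].

INTERFACE

Orientations are given as a unit quaternion [x, y, z, w].
In Python, from rig import telemetry, viewer, robot gives the robot as it stands. The module is installed in compiled form; this text tells all that it offers.
- The arm moves only by the tool step_arm, never from a script. Its argument "targets" is a list of rows, each an object of numbers: "dx", "dy", "dz": the shift along the tool's x, y, z in m; "rx", "ry", "rz": the turn, a rotation vector about the tool's x, y, z in degrees. In form: [{"dx": .., "dy": .., "dz": .., "rx": .., "ry": .., "rz": ..}, ...]. A call has exactly 5 rows; each row is the pose to reach, as a shift and turn from the pose measured when the call began, along the tool's axes at that moment; what a row does not reach only later rows make up. A row lasts 1/8 s, in which the tool goes at most 62.5 mm and 10.7 degrees, less where a joint would pass 70% of its speed; a pose out of reach is approached as far as the arm can. A call with a gripper value outside its range is refused whole. "gripper" is the opening, from 0 (shut) to 1 (fully open), set as the call begins (left out, the last holds). The fingers move at their own pace and stop on an object; "force" is the grip in N (left out, the last holds). Time passes only in rows, so rows that repeat a pose let the fingers close, or fill a call up. It gives the time, the measured TCP pose, the force and the opening at its end, in the units of the state.
- telemetry.get_obs(): the state, without advancing time (a new reading comes with each control period).
- viewer.camera(name): name is "scene" or "side" or "wrist"; returns a dict with "img" (480x640x3 uint8, blue, green, red), "depth" (480x640 float32, m along the optical axis (not along the pixel's ray), 0 where there is no reading), "K" (3x3 intrinsics, pixels), "R" (3x3) and "t" (3): a world point X has camera coordinates R X + t. Camera axes: x right, y down, z forward; pixel columns grow to the right and rows downward; lengths in m; the calibration is good to about 2 mm. A picture is of the moment at which its call begins.
- robot.hand_in(): hands the job in, once; it reports no verdict.
The state is a dict: "time": time; "q": joint angles; "joint_velocities": joint speeds; "joint_torque": joint torques, N m; "position": TCP position; "tool_rot": TCP orientation; "ft_force": force on the tool from outside, world axes, zero at the start; "moment": the same for the moment, N m; "grip_width": finger opening in m.
Only numpy, scipy, OpenCV 4.12 (cv2) and the standard library are available. Lean on these libraries where they do the work, as an engineer would, in place of code of your own. Each camera call takes 0.05 s, during which the arm holds its last target.

TASK

The wooden lid of the parts box has swollen tight under its two cleats: take the red hammer off its mat and, with light taps on the two upright horns in turn, walk the lid out towards its hornless edge, never letting one end get more than about a centimetre ahead of the other and not touching it with the gripper, until it is clear of the cleats. Lay the hammer back on its mat and lay the lid flat, right side up, on the bare counter clear of the box. Then put every steel hinge into the box's larger compartment and every pipe coupling into the smaller one, leaving the other things on the counter alone.

Things in the scene. Friction and masses are not known exactly. Their poses are not given: they have to be found in the camera images.
- parts_box: Wooden parts box fixed to the counter, 168 (its x) by 136 (its y) by 48 high, walls 7 thick, open on top once the lid is off. Origin: centre of its underside. Its +y is the way the lid must be driven out. A divider (6 thick, 42 high) across it at x = +20 makes two compartments, unequal in x.
- large_in (a point): Centre of the floor of the larger compartment (94 in the box's x by 122 in its y, floor 6 above the counter, rim 48). Axes as the box's.
- small_in (a point): The same for the smaller compartment (54 in x by 122 in y).
- cleat_far (a point): Top of the wooden cleat on the box's outer side farther from the robot (a twin stands opposite, nearer the robot). Each is 26 (x) by 24 (y), 63 high, and hooks 6 over the lid's side edge, 2 above the lid, at y -54 to -30 of the box. Between cleat and lid a sprung wooden cheek at y -37 pinches the lid's edge, with some 5 to 10 N of friction each.
- lid_board (a point): Middle of the loose wooden lid's underside: a board 164 (x) by 130 (y) by 8 thick, 0.3 kg, lying on the box's walls 48 above the counter; middle and axes as the box's at the start (shut). A push of 5 to 15 N at one horn moves that end while the other stays. When the lid has come 36 towards the box's +y it is clear of cheeks and cleats and lifts straight off; before, the cleats hold it down.
- lid_knob (a point): Centre of the lid's grip bar: 50 long along x, 16 wide along y, 44 high (from 8 to 52 above the lid's underside), 8 towards +y from the lid's middle. This point is 30 above the underside. Axes as the lid's.
- horn_far: Middle of the tapping face (it looks to the lid's -y, flush with its rear edge) of the upright wooden horn, 24 wide, 16 thick, from 8 to 58 above the lid's underside, at the rear edge's end farther from the robot: 52 to +x of the lid's middle. This point is 40 above the underside, 65 to -y of the middle. Axes as the lid's.
- horn_near: The same for the horn at the end nearer the robot, 52 to -x of the lid's middle. How far askew the lid is shows in the difference of the two horns.
- hammer_grip (a point): Place to grip the red plastic hammer, on its handle's axis 80 behind the head (towards -x). Lies on the mat, +x along the handle to the head. The handle is 18 wide, 22 high and reaches to a 26 wide, 32 high end, 166 behind the head; 0.22 kg. Lying down, this point is 16 above what it lies on.
- hammer_head (a point): Centre of the hammer's head: a lying cylinder, 32 across and 64 long along the hammer's y, both faces flat (32 to either side of this point).
- mat: Black rubber mat fixed to the counter, 250 (x) by 130 (y) by 3 thick; origin at the centre of its underside.
- hinge1_c (a point): Plain steel butt hinge folded flat, 64 (x) by 26 (y) by 9, with a knuckle rod along one long edge, 60 g; this is its centre. May be absent.
- hinge2_c (a point): Plain steel butt hinge folded flat, 64 (x) by 26 (y) by 9, with a knuckle rod along one long edge, 60 g; this is its centre. May be absent.
- hinge3_c (a point): Plain steel butt hinge folded flat, 64 (x) by 26 (y) by 9, with a knuckle rod along one long edge, 60 g; this is its centre. May be absent.
- coupling1_c (a point): Plain steel pipe coupling, a short cylinder 33 across its bands (30 at mid-height, where it is gripped) and 28 high, standing on end, 70 g; this is its centre. May be absent.
- coupling2_c (a point): Plain steel pipe coupling, a short cylinder 33 across its bands (30 at mid-height, where it is gripped) and 28 high, standing on end, 70 g; this is its centre. May be absent.
- coupling3_c (a point): Plain steel pipe coupling, a short cylinder 33 across its bands (30 at mid-height, where it is gripped) and 28 high, standing on end, 70 g; this is its centre. May be absent.
- torch: Bystander, leave alone: blue aluminium press-button torch lying down, 135 long, 38 thick. Origin on its underside.
- pliers: Bystander, leave alone: needle-nose pliers with yellow grips, lying flat, 175 long, 60 wide, 16 high. Origin on its underside.
- tiffin: Bystander, leave alone: round lidded steel tiffin box, 114 across, 115 high with its bail. Origin on its underside.
- tumbler: Bystander, leave alone: steel tumbler, 68 across, 95 high. Origin on its underside.
- tape: Bystander, leave alone: roll of black tape lying flat, 90 across, 20 high. Origin on its underside.
- screwdriver: Bystander, leave alone: green-handled screwdriver lying down, 180 long. Origin on its underside.
There are look-alikes about, which are no part of the job. What is shaped like the part that bears coupling1_c but blue or purple is not meant.

How it is judged:
By the outcome, as a careful person would: the job done as asked, in the order asked, and still so for the second after the job is handed in, with the robot touching nothing.
Of hinge1, hinge2, hinge3, coupling1, coupling2, coupling3 only 3 to 5 are there at a start; the rules pass over those that are not, and their reading is None.
At some moment in a run one of hinge1, hinge2, hinge3, coupling1, coupling2, coupling3 may be knocked a few centimetres aside while the robot is not near it.
It also fails if it takes over 210 s, if anything falls off the work surface, if the arm or the gripper's body presses on something with over 40 N, if the wrist force passes 120 N, or if a joint passes its speed limit or range.

## Working session

There is one attempt and no reset: what is moved stays moved. The work goes in short steps, Python scripts to look and compute and a tool call to move; the robot and the scene stay as the last step left them, time stands still between calls to the robot, and variables do not carry over. Pictures are saved under pics/ and viewed, and the job is handed in when it is done.

Besides the shell and the picture viewer there is one more tool, called after "Call:" as name([rows], argument=value, ...), one row to a line, values as JSON. step_arm: Moves the arm, as the interface text tells. Its arguments: {"type":"object","properties":{"targets":{"type":"array"},"gripper":{"type":"number"},"force":{"type":"number"}},"required":["targets"]}

```bash
mkdir -p pics; cat > h.py <<'E'
import numpy as np, cv2
from rig import telemetry, viewer, robot
def shot(name, fn):
    c=viewer.camera(name); cv2.imwrite('pics/'+fn+'.png',c['img'])
    np.savez('pics/'+fn+'.npz',**{k:c[k] for k in('img','depth','K','R','t')}); return c
def load(fn): return np.load('pics/'+fn+'.npz')
def cloud(c):
    d=c['depth'];v,u=np.mgrid[:d.shape[0],:d.shape[1]];K=c['K']
    P=np.stack([(u-K[0,2])/K[0,0]*d,(v-K[1,2])/K[1,1]*d,d],-1)
    return (P-c['t'])@c['R']   # R^T (p-t)
def pt(c,u,v): return cloud(c)[v,u]
E
python3 - <<'E'
from h import *
print(telemetry.get_obs(), robot.tip_reach)
for n in('scene','side','wrist'):
    c=shot(n,n+'0'); print(n,c['K'][0,0],(-c['R'].T@c['t']).round(3),c['R'][2].round(2))
E
```

```text
{'time': 0.0, 'q': array([-1.78508071e-01,  5.28448129e-01,  1.43388013e+00, -5.13040794e-05,
        1.18140616e+00, -1.78526691e-01]), 'joint_velocities': array([ 5.16352251e-04, -4.84906545e-04,  5.70964773e-04, -1.89708436e-04,
        4.63555950e-04, -6.72844874e-05]), 'joint_torque': array([-5.45745443e-04, -4.40045428e+01, -1.76593530e+01,  6.32597599e-02,
        5.83207863e-02, -1.53719384e-04]), 'position': array([6.24314005e-01, 1.34376415e-04, 2.40589733e-01]), 'tool_rot': array([ 7.07092888e-01,  7.07119862e-01, -6.30218062e-04, -8.66127227e-04]), 'ft_force': array([ 0.31509445, -0.13950995, -0.28808474]), 'moment': array([0.01909826, 0.02027   , 0.03152586]), 'grip_width': 0.08765445495427329} 0.019
scene 433.3117720489123 [1.294 0.24  0.628] [-0.78 -0.29 -0.56]
side 507.0142161949759 [0.283 0.732 0.803] [ 0.27 -0.69 -0.67]
wrist 370.63522334451017 [0.625 0.079 0.384] [-0.   -0.29 -0.96]
```

View pics/scene0.png

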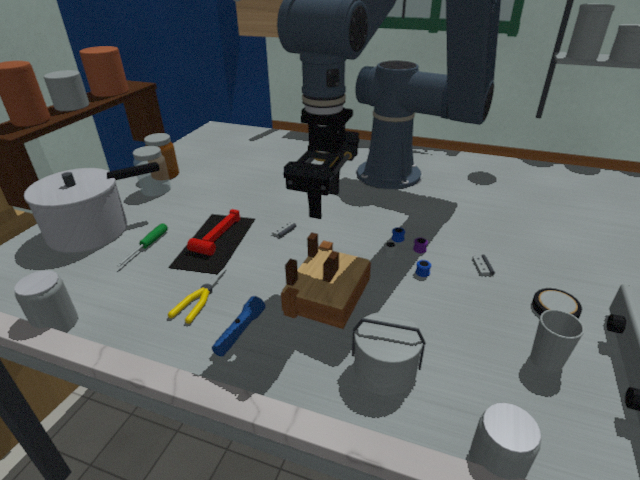

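View pics/side0.png

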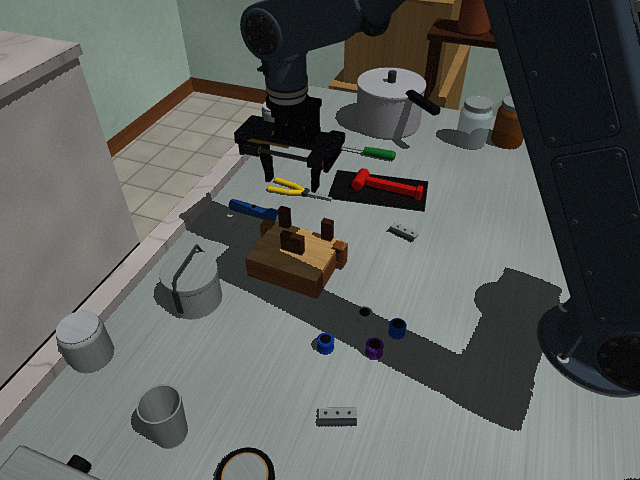

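View pics/wrist0.png

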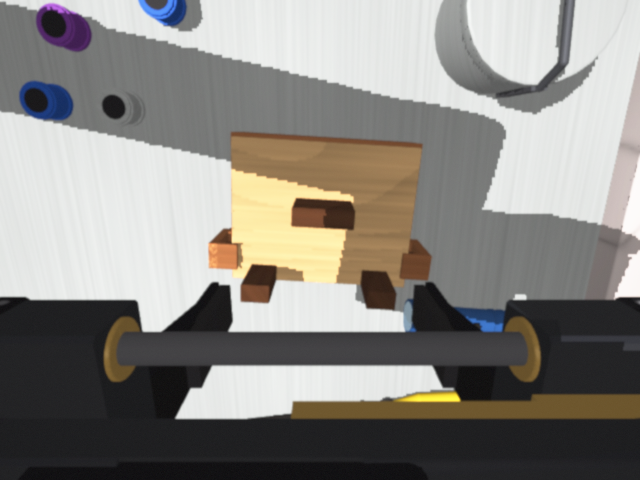

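The pictures show two steel hinges (side 404,232 and 336,415) and one grey coupling (side 364,311). The other three couplings are blue or purple. The hammer is on its mat (side 385,185), and the box is at about (295,255). Next I'll measure positions.

```bash
python3 - <<'E'
from h import *
allp={}
for n in('scene0','side0','wrist0'):
    c=load(n); P=cloud(c); img=c['img']; hsv=cv2.cvtColor(img,cv2.COLOR_BGR2HSV)
    ok=(c['depth']>0)&(P[...,0]>0.3)&(P[...,0]<1.0)&(abs(P[...,1])<0.6)
    cnt=P[ok&(abs(P[...,2])<.01)]; print(n,'counter z',np.median(cnt[:,2]))
    red=ok&((hsv[...,0]<5)|(hsv[...,0]>175))&(hsv[...,1]>180)&(hsv[...,2]>90)
    m=P[red]; 
    if len(m): print(' red',len(m),m.min(0).round(3),m.max(0).round(3))
    blk=ok&(hsv[...,2]<60)&(abs(P[...,2]-.003)<.004)
    m=P[blk];
    # lid top
    lt=ok&(abs(P[...,2]-.056)<.005)&(hsv[...,0]>8)&(hsv[...,0]<25)&(hsv[...,1]>60)
    m=P[lt]; m=m[(abs(m[:,0]-.65)<.2)]
    if len(m)>30:
        r=cv2.minAreaRect(m[:,:2].astype(np.float32)*1000); print(' lidtop',len(m),r,np.median(m[:,2]))
    k=ok&(P[...,2]>.075)&(P[...,2]<.115)&(hsv[...,0]<25)&(hsv[...,1]>60)
    nl,lab,st,ce=cv2.connectedComponentsWithStats(k.astype(np.uint8))
    for i in range(1,nl):
        if st[i,4]>30:
            q=P[lab==i]; print('  tall',ce[i].round(),st[i,4],q.min(0).round(3),q.max(0).round(3))
    # small items
    k=ok&(P[...,2]>.005)&(P[...,2]<.04)
    nl,lab,st,ce=cv2.connectedComponentsWithStats(k.astype(np.uint8))
    for i in range(1,nl):
        if st[i,4]>30:
            q=P[lab==i]; r=cv2.minAreaRect(q[:,:2].astype(np.float32)*1000)
            print('  small',ce[i].round(),st[i,4],'rect',np.round(r[0]),np.round(r[1]),round(r[2]),'z',q[:,2].max().round(3),'hsv',np.median(hsv[lab==i],0))
E
```

```text
scene0 counter z 0.0007390876318889289
 red 611 [ 0.415 -0.372  0.002] [ 0.599 -0.304  0.037]
 lidtop 2699 ((638.7957763671875, 242.51638793945312), (605.8794555664062, 198.68223571777344), 87.29541015625) 0.056560391811038654
  tall [312. 242.] 142 [ 0.56  -0.056  0.075] [ 0.584 -0.04   0.108]
  tall [331. 263.] 266 [0.598 0.003 0.075] [0.651 0.023 0.102]
  tall [291. 269.] 178 [ 0.663 -0.063  0.075] [ 0.686 -0.046  0.108]
  small [213. 235.] 819 rect [ 509. -350.] [186.  82.] 5 z 0.037 hsv [  1. 224. 109.]
  small [110. 233.] 443 rect [ 601. -589.] [ 22. 119.] 90 z 0.04 hsv [105.  15.  85.]
  small [284. 228.] 189 rect [ 426. -186.] [34. 68.] 76 z 0.015 hsv [ 94.  18. 107.]
  small [149. 239.] 391 rect [ 618. -483.] [177.  25.] 1 z 0.028 hsv [ 70. 181. 109.]
  small [398. 234.] 166 rect [367. 107.] [30. 33.] 59 z 0.031 hsv [109.  207.5  77.5]
  small [420. 244.] 179 rect [396. 165.] [33. 31.] 11 z 0.031 hsv [137. 159.  65.]
  small [390. 248.] 182 rect [436. 100.] [30. 32.] 5 z 0.032 hsv [90. 19. 72.]
  small [484. 264.] 268 rect [416. 316.] [67. 32.] 22 z 0.015 hsv [ 93.   16.  12
[... 3454 characters left out ...]
65 z 0.031 hsv [140. 148.  88.]
  small [622. 220.] 6164 rect [935.  16.] [ 37. 235.] 1 z 0.033 hsv [  6.  20. 200.]
  small [ 44. 101.] 1629 rect [368. 105.] [33. 34.] 68 z 0.031 hsv [111. 191. 106.]
  small [119. 107.] 1447 rect [436.  99.] [34. 33.] 1 z 0.03 hsv [ 60.   4. 106.]
  small [225. 235.] 151 rect [526. -24.] [10. 11.] 87 z 0.04 hsv [ 12. 147. 106.]
  small [414. 246.] 135 rect [717. -34.] [14.  7.] 45 z 0.04 hsv [ 12. 146.  93.]
  small [408. 316.] 269 rect [ 720. -115.] [36.  7.] 87 z 0.039 hsv [103.  53. 159.]
  small [484. 318.] 794 rect [ 796. -118.] [20. 57.] 86 z 0.034 hsv [108. 167. 101.]
  small [432. 397.] 409 rect [ 751. -229.] [73.  8.] 5 z 0.016 hsv [ 27. 194. 249.]
```

```bash
python3 - <<'E'
from h import *
for n in('scene0','side0'):
    c=load(n); P=cloud(c); hsv=cv2.cvtColor(c['img'],cv2.COLOR_BGR2HSV)
    ok=(c['depth']>0)&(P[...,0]>0.3)&(P[...,0]<.75)&(P[...,1]<-.2)&(P[...,1]>-.45)
    blk=ok&(hsv[...,2]<50)&(abs(P[...,2]-.003)<.006)
    print(n,'mat',cv2.minAreaRect(P[blk][:,:2].astype(np.float32)*1000))
    m=P[ok&((hsv[...,0]<6)|(hsv[...,0]>174))&(hsv[...,1]>150)&(P[...,2]>.015)]
    for a in np.arange(.41,.61,.015):
        s=m[(m[:,0]>=a)&(m[:,0]<a+.015)]
        if len(s)>3:print(round(a,3),len(s),s[:,1].min().round(4),s[:,1].max().round(4),s[:,2].max().round(4))
E
```

```text
scene0 mat ((562.632568359375, -326.90966796875), (319.3907165527344, 133.7055206298828), 9.84034252166748)
0.41 4 -0.3338 -0.3209 0.0352
0.425 54 -0.3445 -0.3186 0.0365
0.44 37 -0.34 -0.3229 0.0321
0.455 31 -0.3413 -0.3248 0.0321
0.47 35 -0.3439 -0.3242 0.0326
0.485 35 -0.3431 -0.3243 0.0327
0.5 42 -0.3465 -0.3243 0.0345
0.515 36 -0.3435 -0.3247 0.0328
0.53 39 -0.346 -0.3258 0.0313
0.545 34 -0.3433 -0.3257 0.0319
0.56 35 -0.3583 -0.3039 0.0343
0.575 125 -0.368 -0.3042 0.0374
0.59 166 -0.3715 -0.304 0.0366
side0 mat ((580.92578125, -320.9201354980469), (358.27996826171875, 146.69198608398438), 7.848865032196045)
0.41 58 -0.3454 -0.3158 0.0386
0.425 51 -0.346 -0.3194 0.0376
0.44 48 -0.3431 -0.3201 0.0323
0.455 49 -0.3416 -0.321 0.0325
0.47 48 -0.3443 -0.3221 0.0317
0.485 44 -0.3438 -0.3219 0.0318
0.5 47 -0.3431 -0.3239 0.0308
0.515 45 -0.3439 -0.3219 0.0324
0.53 43 -0.3462 -0.3235 0.0314
0.545 41 -0.3441 -0.3238 0.032
0.56 110 -0.3684 -0.3012 0.0346
0.575 101 -0.3684 -0.3003 0.0375
0.59 17 -0.361 -0.3023 0.0302
```

Call:
step_arm([
  {"dx":-0.06,"dy":-0.02,"rz":10},
  {"dx":-0.12,"dy":-0.04,"rz":20},
  {"dx":-0.18,"dy":-0.06,"rz":30},
  {"dx":-0.24,"dy":-0.08,"rz":40},
  {"dx":-0.3,"dy":-0.1,"rz":50},
])

```text
invalid input
```

Call:
step_arm([
  {"dx":-0.06,"dy":-0.02,"dz":0,"rx":0,"ry":0,"rz":10},
  {"dx":-0.12,"dy":-0.04,"dz":0,"rx":0,"ry":0,"rz":20},
  {"dx":-0.18,"dy":-0.06,"dz":0,"rx":0,"ry":0,"rz":30},
  {"dx":-0.24,"dy":-0.08,"dz":0,"rx":0,"ry":0,"rz":40},
  {"dx":-0.3,"dy":-0.1,"dz":0,"rx":0,"ry":0,"rz":50},
])

```text
time: 0.78
position: [0.5248, -0.2979, 0.2407]
tool_rot: [0.941, 0.339, -0.001, -0.001]
ft_force: [0.8, -0.8, -0.5]
grip_width: 0.0871
```

Call:
step_arm([
  {"dx":-0.007,"dy":0.007,"dz":0.02,"rx":0,"ry":0,"rz":10},
  {"dx":-0.014,"dy":0.014,"dz":0.04,"rx":0,"ry":0,"rz":20},
  {"dx":-0.02,"dy":0.02,"dz":0.07,"rx":0,"ry":0,"rz":30},
  {"dx":-0.026,"dy":0.025,"dz":0.1,"rx":0,"ry":0,"rz":41},
  {"dx":-0.026,"dy":0.025,"dz":0.1,"rx":0,"ry":0,"rz":41},
])

```text
time: 1.4
position: [0.5188, -0.3328, 0.138]
tool_rot: [1.0, -0.011, -0.003, -0.002]
ft_force: [0.2, 0.5, 0.2]
grip_width: 0.0873
```

```bash
cat >> h.py <<'E'
from scipy.spatial.transform import Rotation as Ro
def tool():
    o=telemetry.get_obs(); R=Ro.from_quat(o['tool_rot']).as_matrix()
    print('t',round(o['time'],2),'pos',o['position'].round(4),'x_t',R[:,0].round(3),'z_t',R[:,2].round(3),'F',o['ft_force'].round(1),'w',round(o['grip_width'],4))
    return o,R
def to(target,yawdeg=None):
    o,R=tool(); d=R.T@(np.array(target)-o['position']); s='d '+str(d.round(4))
    if yawdeg is not None:
        Rw=np.column_stack([[np.cos(np.radians(yawdeg)),np.sin(np.radians(yawdeg)),0],[np.sin(np.radians(yawdeg)),-np.cos(np.radians(yawdeg)),0],[0,0,-1]])
        s+=' rot '+str(np.degrees(Ro.from_matrix(R.T@Rw).as_rotvec()).round(2))
    print(s)
E
python3 - <<'E'
from h import *
tool(); shot('wrist','w1'); shot('side','s1')
c=load('w1');P=cloud(c); hsv=cv2.cvtColor(c['img'],cv2.COLOR_BGR2HSV)
ok=c['depth']>0
m=P[ok&((hsv[...,0]<6)|(hsv[...,0]>174))&(hsv[...,1]>150)&(P[...,2]<.06)]
print(m.min(0),m.max(0))
for a in np.arange(.41,.61,.015):
    s=m[(m[:,0]>=a)&(m[:,0]<a+.015)]
    if len(s)>3:print(round(a,3),len(s),s[:,1].min().round(4),s[:,1].max().round(4),s[:,2].max().round(4))
to([.521,-.334,.026],-1.6)
E
```

```text
t 1.4 pos [ 0.5188 -0.3328  0.138 ] x_t [ 1.    -0.022 -0.007] z_t [-0.006  0.005 -1.   ] F [0.2 0.5 0.2] w 0.0873
[ 0.41916664 -0.37413563  0.00043913] [ 0.59956748 -0.30215361  0.03664227]
0.41 146 -0.3458 -0.3225 0.0364
0.425 8 -0.3448 -0.3245 0.0038
0.44 133 -0.345 -0.3246 0.0314
0.455 447 -0.346 -0.3258 0.0316
0.47 462 -0.3461 -0.3261 0.0317
0.485 486 -0.3462 -0.3265 0.0319
0.5 505 -0.3464 -0.327 0.0318
0.515 527 -0.3473 -0.3274 0.032
0.53 564 -0.3475 -0.3278 0.0319
0.545 585 -0.3483 -0.3283 0.0323
0.56 1343 -0.3737 -0.303 0.0347
0.575 2309 -0.3741 -0.3022 0.0366
0.59 1367 -0.3738 -0.3028 0.0345
t 1.5 pos [ 0.5207 -0.3336  0.1409] x_t [ 1.    -0.02  -0.002] z_t [-0.002  0.001 -1.   ] F [0.  0.4 0.8] w 0.087
d [0.0005 0.0005 0.1149] rot [-0.05  0.11  0.43]
```

View pics/w1.png

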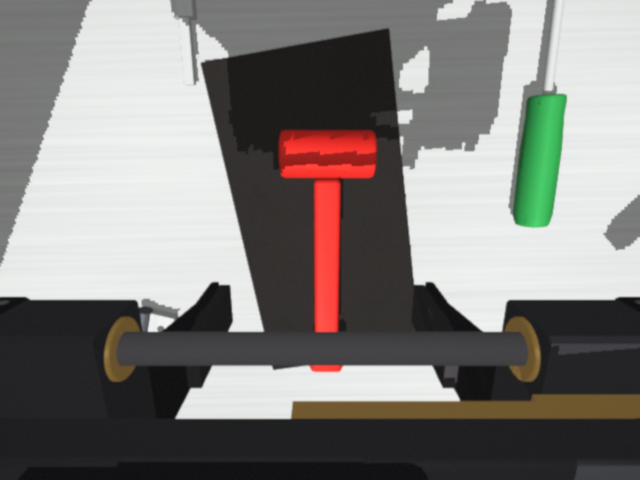

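The hammer lies at x 0.42–0.60 with its handle axis at y≈-0.336 (wrist 327,270). Its head is at (327,155), pointing to +x.

Call:
step_arm([
  {"dx":0,"dy":0.001,"dz":0.03,"rx":0,"ry":0,"rz":0.4},
  {"dx":0,"dy":0.002,"dz":0.06,"rx":0,"ry":0,"rz":0.4},
  {"dx":0,"dy":0.002,"dz":0.09,"rx":0,"ry":0,"rz":0.4},
  {"dx":0,"dy":0.002,"dz":0.115,"rx":0,"ry":0,"rz":0.4},
  {"dx":0,"dy":0.002,"dz":0.115,"rx":0,"ry":0,"rz":0.4},
])

```text
time: 2.12
position: [0.5203, -0.3349, 0.0256]
tool_rot: [1.0, -0.013, -0.002, -0.001]
ft_force: [-0.2, 1.0, 0.8]
grip_width: 0.087
```

Call:
step_arm([
  {"dx":0,"dy":0,"dz":0,"rx":0,"ry":0,"rz":0},
  {"dx":0,"dy":0,"dz":0,"rx":0,"ry":0,"rz":0},
  {"dx":0,"dy":0,"dz":0,"rx":0,"ry":0,"rz":0},
  {"dx":0,"dy":0,"dz":0,"rx":0,"ry":0,"rz":0},
  {"dx":0,"dy":0,"dz":0,"rx":0,"ry":0,"rz":0},
], gripper=0, force=60)

```text
time: 2.75
position: [0.5204, -0.3349, 0.0258]
tool_rot: [1.0, -0.013, -0.001, -0.001]
ft_force: [-0.2, -0.5, 0.1]
grip_width: 0.0452
```

```bash
python3 - <<'E'
from h import *
tool()
E
```

```text
t 2.75 pos [ 0.5204 -0.3349  0.0258] x_t [ 1.    -0.025 -0.003] z_t [-0.003  0.002 -1.   ] F [-0.2 -0.5  0.1] w 0.0452
```

Call:
step_arm([
  {"dx":0,"dy":0,"dz":0,"rx":0,"ry":0,"rz":0},
  {"dx":0,"dy":0,"dz":0,"rx":0,"ry":0,"rz":0},
  {"dx":0,"dy":0,"dz":0,"rx":0,"ry":0,"rz":0},
  {"dx":0,"dy":0,"dz":0,"rx":0,"ry":0,"rz":0},
  {"dx":0,"dy":0,"dz":0,"rx":0,"ry":0,"rz":0},
])

```text
time: 3.38
position: [0.5203, -0.3351, 0.0258]
tool_rot: [1.0, -0.013, -0.001, -0.001]
ft_force: [0.6, -0.7, -0.7]
grip_width: 0.0174
```

Call:
step_arm([
  {"dx":0,"dy":0,"dz":0,"rx":0,"ry":0,"rz":0},
  {"dx":0,"dy":0,"dz":-0.02,"rx":0,"ry":0,"rz":0},
  {"dx":0,"dy":0,"dz":-0.05,"rx":0,"ry":0,"rz":0},
  {"dx":0,"dy":0,"dz":-0.1,"rx":0,"ry":0,"rz":0},
  {"dx":0,"dy":0,"dz":-0.14,"rx":0,"ry":0,"rz":0},
])

```text
time: 4.0
position: [0.5209, -0.3352, 0.1685]
tool_rot: [1.0, -0.013, -0.001, -0.0]
ft_force: [1.6, -0.3, -2.2]
grip_width: 0.0175
```

```bash
python3 - <<'E'
from h import *
tool(); shot('side','s2'); shot('wrist','w2')
E
```

```text
t 4.0 pos [ 0.5209 -0.3352  0.1685] x_t [ 1.    -0.025 -0.002] z_t [-0.002  0.001 -1.   ] F [ 1.6 -0.3 -2.2] w 0.0175
```

View pics/s2.png

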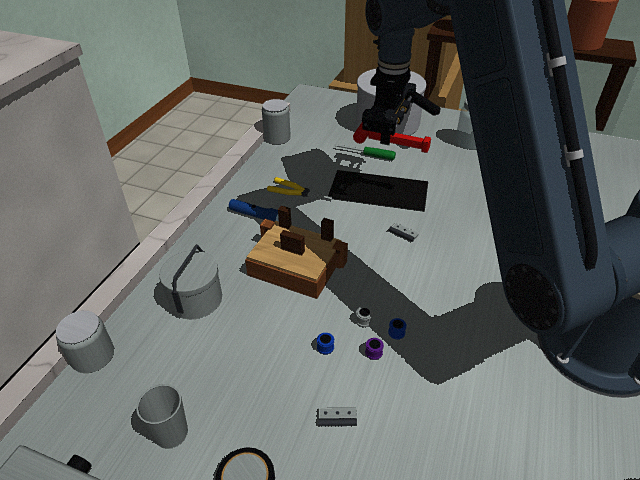

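View pics/w2.png

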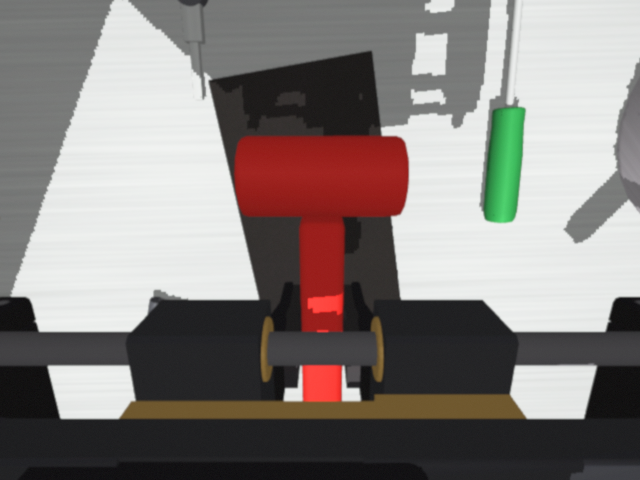

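The hammer is held level, its head 60 mm ahead of the TCP (wrist 322,175), with the mat empty below. Next I'll bring it behind the near horn.

Call:
step_arm([
  {"dx":-0.005,"dy":-0.05,"dz":0,"rx":0,"ry":0,"rz":1.6},
  {"dx":-0.01,"dy":-0.1,"dz":0,"rx":0,"ry":0,"rz":1.6},
  {"dx":-0.015,"dy":-0.15,"dz":0.0,"rx":0,"ry":0,"rz":1.6},
  {"dx":-0.02,"dy":-0.2,"dz":0.015,"rx":0,"ry":0,"rz":1.6},
  {"dx":-0.021,"dy":-0.22,"dz":0.03,"rx":0,"ry":0,"rz":1.6},
])

```text
time: 4.72
position: [0.5058, -0.1135, 0.1397]
tool_rot: [1.0, -0.025, 0.001, 0.002]
ft_force: [0.5, 0.9, -2.3]
grip_width: 0.0178
```

```bash
cat >> h.py <<'E'
def horns(fn):
    c=shot('side',fn); P=cloud(c); hsv=cv2.cvtColor(c['img'],cv2.COLOR_BGR2HSV)
    k=(c['depth']>0)&(P[...,2]>.075)&(P[...,2]<.115)&(hsv[...,0]>5)&(hsv[...,0]<25)&(hsv[...,1]>60)&(P[...,0]>.5)&(P[...,0]<.75)&(abs(P[...,1])<.15)
    nl,lab,st,ce=cv2.connectedComponentsWithStats(k.astype(np.uint8))
    for i in range(1,nl):
        if st[i,4]>30:
            q=P[lab==i]; print('  tall',ce[i].round(),st[i,4],np.percentile(q,2,0).round(4),np.percentile(q,98,0).round(4))
    r=((hsv[...,0]<5)|(hsv[...,0]>174))&(hsv[...,1]>150)&(P[...,2]>.04)&(P[...,0]<.8)&(abs(P[...,1])<.3)
    q=P[r]; 
    if len(q): print('  red',len(q),np.percentile(q,1,0).round(4),np.percentile(q,99,0).round(4))
E
python3 - <<'E'
from h import *
tool(); horns('s3'); shot('wrist','w3')
E
```

```text
t 4.72 pos [ 0.5058 -0.1135  0.1397] x_t [ 0.999 -0.051  0.003] z_t [ 0.003 -0.004 -1.   ] F [ 0.5  0.9 -2.3] w 0.0178
  tall [284. 214.] 109 [ 0.658  -0.0609  0.0757] [ 0.6816 -0.0434  0.1062]
  tall [327. 225.] 116 [ 0.5546 -0.0555  0.0758] [ 0.5788 -0.0383  0.1069]
  tall [292. 239.] 219 [0.5977 0.0057 0.0762] [0.647  0.0238 0.1007]
  red 1035 [ 0.0919 -0.1186  0.0599] [0.6783 0.2523 0.5843]
```

View pics/s3.png

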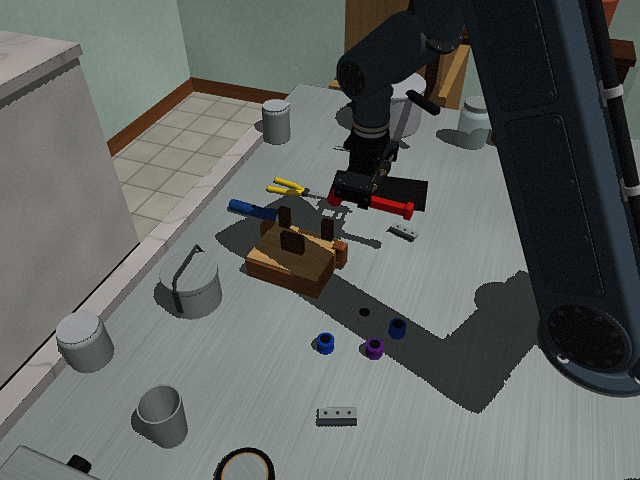

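View pics/w3.png

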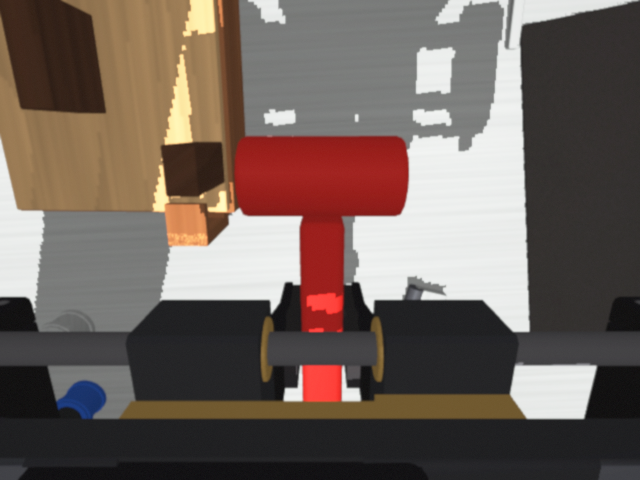

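The near horn is left of the head (wrist 193,168), still at rest, so I'll descend.

Call:
step_arm([
  {"dx":0,"dy":0,"dz":0.015,"rx":0,"ry":0,"rz":0},
  {"dx":0,"dy":0,"dz":0.03,"rx":0,"ry":0,"rz":0},
  {"dx":0,"dy":0,"dz":0.042,"rx":0,"ry":0,"rz":0},
  {"dx":0,"dy":0,"dz":0.042,"rx":0,"ry":0,"rz":0},
  {"dx":0,"dy":0,"dz":0.042,"rx":0,"ry":0,"rz":0},
])

```text
time: 5.45
position: [0.5054, -0.1142, 0.0966]
tool_rot: [1.0, -0.025, -0.0, 0.001]
ft_force: [0.6, -0.8, -3.4]
grip_width: 0.0173
```

```bash
cat >> h.py <<'E'
def wh(fn):
    "head and horns in box frame (yaw -3 deg about lid start centre) from wrist"
    c=shot('wrist',fn);P=cloud(c);hsv=cv2.cvtColor(c['img'],cv2.COLOR_BGR2HSV)
    a=np.radians(-3.1);B=np.array([[np.cos(a),np.sin(a)],[-np.sin(a),np.cos(a)]])
    Q=(P[...,:2]-np.array([.6246,.0046]))@B.T*1000; ok=c['depth']>0
    red=ok&((hsv[...,0]<6)|(hsv[...,0]>174))&(hsv[...,1]>150)&(P[...,2]>.05)&(P[...,2]<.13)
    o=telemetry.get_obs(); tb=B@(o['position'][:2]-np.array([.6246,.0046]))*1000
    q=Q[red&(Q[...,0]>tb[0]+40)]
    if len(q): print(' TCP',tb.round(1),'head',np.percentile(q,1,0).round(1),np.percentile(q,99,0).round(1),'ztop',P[red&(Q[...,0]>tb[0]+40)][:,2].max().round(4))
    k=ok&(P[...,2]>.1)&(P[...,2]<.113)&(hsv[...,0]>=3)&(hsv[...,0]<25)&(hsv[...,1]>60)&(hsv[...,2]<150)&~red
    nl,lab,st,ce=cv2.connectedComponentsWithStats(k.astype(np.uint8))
    for i in range(1,nl):
        if st[i,4]>60:
            q=Q[lab==i]; print('  horn/knob top',ce[i].round(),st[i,4],np.percentile(q,1,0).round(1),np.percentile(q,99,0).round(1))
E
python3 - <<'E'
from h import *
tool(); wh('w4'); 
E
```

```text
t 5.45 pos [ 0.5054 -0.1142  0.0966] x_t [ 0.999 -0.05  -0.   ] z_t [-0.    -0.003 -1.   ] F [ 0.6 -0.8 -3.4] w 0.0173
 TCP [-112.5 -125. ] head [ -71.1 -155.6] [-35.  -95.2] ztop 0.1084
  horn/knob top [134. 184.] 3329 [-63.4 -65. ] [-40.1 -49.2]
```

View pics/w4.png

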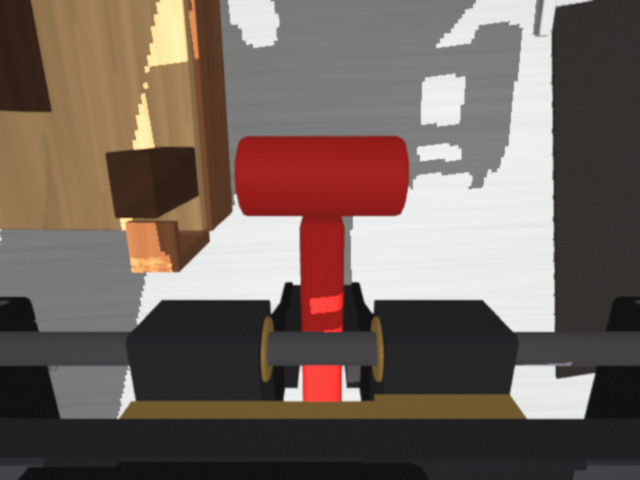

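Call:
step_arm([
  {"dx":0,"dy":-0.015,"dz":0,"rx":0,"ry":0,"rz":0},
  {"dx":0,"dy":-0.026,"dz":0,"rx":0,"ry":0,"rz":0},
  {"dx":0,"dy":-0.033,"dz":0,"rx":0,"ry":0,"rz":0},
  {"dx":0,"dy":-0.033,"dz":0,"rx":0,"ry":0,"rz":0},
  {"dx":0,"dy":-0.018,"dz":0,"rx":0,"ry":0,"rz":0},
])

```text
time: 6.12
position: [0.5062, -0.0952, 0.097]
tool_rot: [1.0, -0.024, -0.0, 0.001]
ft_force: [-0.9, 0.0, -2.5]
grip_width: 0.0174
```

```bash
python3 - <<'E'
from h import *
tool(); wh('w5');horns('s5') 
E
```

```text
t 6.12 pos [ 0.5062 -0.0952  0.097 ] x_t [ 0.999 -0.048  0.   ] z_t [-0.    -0.003 -1.   ] F [-0.9  0.  -2.5] w 0.0174
 TCP [-111.9 -108.5] head [ -70.6 -136.5] [-35.3 -75.8] ztop 0.1084
  horn/knob top [ 4. 87.] 126 [-22.7   2.1] [-14.8   6.7]
  horn/knob top [177. 184.] 3159 [-63.8 -61.3] [-40.3 -45.8]
  tall [284. 213.] 127 [ 0.6581 -0.0606  0.0773] [ 0.6824 -0.0432  0.1072]
  tall [326. 227.] 119 [ 0.5547 -0.0499  0.0756] [ 0.5791 -0.0335  0.1066]
  tall [291. 240.] 206 [0.5996 0.0082 0.0758] [0.6487 0.0271 0.1012]
  red 873 [ 0.0915 -0.1031  0.0624] [0.6772 0.2513 0.5745]
```

Call:
step_arm([
  {"dx":0.01,"dy":0.01,"dz":0,"rx":0,"ry":0,"rz":0},
  {"dx":0.045,"dy":0.012,"dz":0,"rx":0,"ry":0,"rz":0},
  {"dx":0.085,"dy":0.012,"dz":0,"rx":0,"ry":0,"rz":0},
  {"dx":0.105,"dy":0.012,"dz":0,"rx":0,"ry":0,"rz":0},
  {"dx":0.105,"dy":0.012,"dz":0,"rx":0,"ry":0,"rz":0},
])

```text
time: 6.85
position: [0.6136, -0.1152, 0.0973]
tool_rot: [1.0, -0.025, 0.002, 0.002]
ft_force: [-0.4, 0.2, -3.0]
grip_width: 0.0177
```

```bash
python3 - <<'E'
from h import *
tool(); wh('w6')
E
```

```text
t 6.85 pos [ 0.6136 -0.1152  0.0973] x_t [ 0.999 -0.05   0.005] z_t [ 0.004 -0.005 -1.   ] F [-0.4  0.2 -3. ] w 0.0177
 TCP [  -6.6 -119.8] head [  34.8 -150.8] [ 73.1 -90. ] ztop 0.1089
  horn/knob top [149. 196.] 3184 [ 40.3 -64.8] [ 63.7 -48.7]
  horn/knob top [  9. 279.] 335 [10.   1.8] [26.3 10.6]
```

View pics/w6.png

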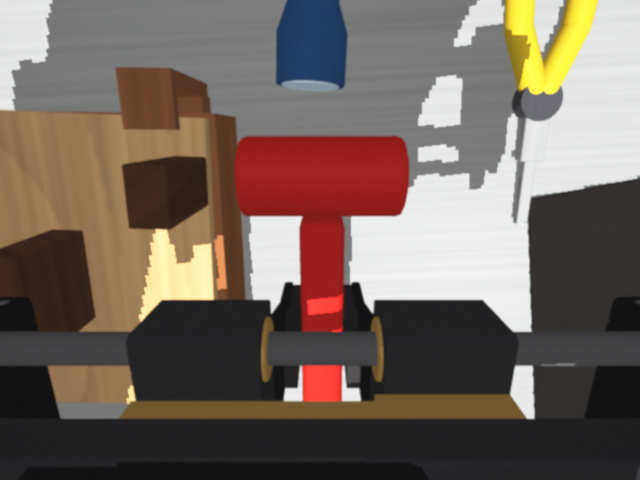

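Far horn (wrist 165,190) is still at -64.8 and the head is lined up with it. I'll tap to about +8.

Call:
step_arm([
  {"dx":0,"dy":-0.015,"dz":0,"rx":0,"ry":0,"rz":0},
  {"dx":0,"dy":-0.025,"dz":0,"rx":0,"ry":0,"rz":0},
  {"dx":0,"dy":-0.032,"dz":0,"rx":0,"ry":0,"rz":0},
  {"dx":0,"dy":-0.032,"dz":0,"rx":0,"ry":0,"rz":0},
  {"dx":0,"dy":-0.012,"dz":0,"rx":0,"ry":0,"rz":0},
])

```text
time: 7.52
position: [0.6114, -0.1014, 0.097]
tool_rot: [1.0, -0.024, 0.0, 0.001]
ft_force: [-1.2, 0.6, -3.4]
grip_width: 0.0174
```

```bash
python3 - <<'E'
from h import *
tool(); wh('w7');horns('s7')
E
```

```text
t 7.53 pos [ 0.6114 -0.1014  0.097 ] x_t [ 0.999 -0.048  0.   ] z_t [ 0.    -0.003 -1.   ] F [-1.2  0.6 -3.4] w 0.0174
 TCP [  -6.8 -110.3] head [  34.5 -137. ] [ 70.1 -76.3] ztop 0.1083
  horn/knob top [167. 187.] 3300 [ 40.8 -58.4] [ 64.1 -42.6]
  horn/knob top [ 27. 286.] 1504 [-8.8  6. ] [24.4 21.6]
  tall [282. 215.] 120 [ 0.6593 -0.0539  0.0759] [ 0.683  -0.037   0.1077]
  tall [326. 227.] 160 [ 0.5552 -0.0503  0.0758] [ 0.5784 -0.0323  0.1075]
  tall [291. 241.] 226 [0.5974 0.0123 0.0757] [0.646  0.0305 0.101 ]
  red 825 [ 0.0813 -0.1122  0.0597] [0.6843 0.2557 0.5735]
```

Call:
step_arm([
  {"dx":-0.01,"dy":0.006,"dz":0,"rx":0,"ry":0,"rz":0},
  {"dx":-0.045,"dy":0.006,"dz":0,"rx":0,"ry":0,"rz":0},
  {"dx":-0.085,"dy":0.006,"dz":0,"rx":0,"ry":0,"rz":0},
  {"dx":-0.105,"dy":0.006,"dz":0,"rx":0,"ry":0,"rz":0},
  {"dx":-0.105,"dy":0.006,"dz":0,"rx":0,"ry":0,"rz":0},
])

```text
time: 8.25
position: [0.5044, -0.1041, 0.0969]
tool_rot: [1.0, -0.026, -0.001, 0.001]
ft_force: [0.7, -0.1, -2.8]
grip_width: 0.0177
```

```bash
python3 - <<'E'
from h import *
tool(); wh('w8')
E
```

```text
t 8.25 pos [ 0.5044 -0.1041  0.0969] x_t [ 0.999 -0.053 -0.001] z_t [-0.001 -0.003 -1.   ] F [ 0.7 -0.1 -2.8] w 0.0177
 TCP [-111.8 -115.7] head [ -70.6 -145.7] [-36.5 -84.8] ztop 0.1085
  horn/knob top [145. 180.] 3396 [-63.2 -59.4] [-39.9 -43.4]
```

Call:
step_arm([
  {"dx":0,"dy":-0.014,"dz":0,"rx":0,"ry":0,"rz":0},
  {"dx":0,"dy":-0.024,"dz":0,"rx":0,"ry":0,"rz":0},
  {"dx":0,"dy":-0.032,"dz":0,"rx":0,"ry":0,"rz":0},
  {"dx":0,"dy":-0.032,"dz":0,"rx":0,"ry":0,"rz":0},
  {"dx":0,"dy":-0.014,"dz":0,"rx":0,"ry":0,"rz":0},
])

```text
time: 8.93
position: [0.5076, -0.0899, 0.0971]
tool_rot: [1.0, -0.025, 0.001, 0.002]
ft_force: [-0.4, 0.2, -2.6]
grip_width: 0.0177
```

Call:
step_arm([
  {"dx":0.01,"dy":0.01,"dz":0,"rx":0,"ry":0,"rz":0},
  {"dx":0.045,"dy":0.01,"dz":0,"rx":0,"ry":0,"rz":0},
  {"dx":0.085,"dy":0.01,"dz":0,"rx":0,"ry":0,"rz":0},
  {"dx":0.105,"dy":0.01,"dz":0,"rx":0,"ry":0,"rz":0},
  {"dx":0.105,"dy":0.01,"dz":0,"rx":0,"ry":0,"rz":0},
])

```text
time: 9.55
position: [0.6142, -0.1059, 0.0972]
tool_rot: [1.0, -0.025, 0.002, 0.002]
ft_force: [-0.2, -0.0, -3.1]
grip_width: 0.0176
```

```bash
python3 - <<'E'
from h import *
tool(); wh('w9');horns('s9')
E
```

```text
t 9.55 pos [ 0.6142 -0.1059  0.0972] x_t [ 0.999 -0.049  0.005] z_t [ 0.005 -0.005 -1.   ] F [-0.2 -0.  -3.1] w 0.0176
 TCP [  -6.6 -110.4] head [  34.8 -141.4] [ 73.2 -80.7] ztop 0.1088
  horn/knob top [153. 196.] 3286 [ 40.4 -57.1] [ 63.9 -41. ]
  horn/knob top [ 11. 278.] 652 [10.1  9.3] [27.3 20. ]
  tall [282. 216.] 123 [ 0.6589 -0.0526  0.0763] [ 0.6828 -0.0343  0.1073]
  tall [325. 229.] 165 [ 0.5549 -0.0428  0.0757] [ 0.5786 -0.0255  0.107 ]
  tall [288. 242.] 222 [0.6006 0.0164 0.0757] [0.6502 0.035  0.1011]
  red 838 [ 0.0767 -0.1112  0.0596] [0.684  0.2572 0.5584]
```

Call:
step_arm([
  {"dx":0,"dy":-0.014,"dz":0,"rx":0,"ry":0,"rz":0},
  {"dx":0,"dy":-0.025,"dz":0,"rx":0,"ry":0,"rz":0},
  {"dx":0,"dy":-0.034,"dz":0,"rx":0,"ry":0,"rz":0},
  {"dx":0,"dy":-0.034,"dz":0,"rx":0,"ry":0,"rz":0},
  {"dx":0,"dy":-0.014,"dz":0,"rx":0,"ry":0,"rz":0},
])

```text
time: 10.28
position: [0.611, -0.0897, 0.0968]
tool_rot: [1.0, -0.024, -0.0, 0.001]
ft_force: [0.2, 0.6, -2.8]
grip_width: 0.0178
```

Call:
step_arm([
  {"dx":-0.01,"dy":0.01,"dz":0,"rx":0,"ry":0,"rz":0},
  {"dx":-0.045,"dy":0.01,"dz":0,"rx":0,"ry":0,"rz":0},
  {"dx":-0.085,"dy":0.01,"dz":0,"rx":0,"ry":0,"rz":0},
  {"dx":-0.105,"dy":0.01,"dz":0,"rx":0,"ry":0,"rz":0},
  {"dx":-0.105,"dy":0.01,"dz":0,"rx":0,"ry":0,"rz":0},
])

```text
time: 10.9
position: [0.503, -0.0941, 0.097]
tool_rot: [1.0, -0.024, -0.002, 0.0]
ft_force: [-0.7, -0.8, -2.8]
grip_width: 0.0176
```

```bash
python3 - <<'E'
from h import *
tool(); wh('w10');horns('s10')
E
```

```text
t 10.9 pos [ 0.503  -0.0941  0.097 ] x_t [ 0.999 -0.048 -0.004] z_t [-0.004 -0.001 -1.   ] F [-0.7 -0.8 -2.8] w 0.0176
 TCP [-113.7 -105.8] head [ -72.5 -135.6] [-38.5 -74.9] ztop 0.1081
  horn/knob top [144. 174.] 3548 [-62.9 -49.6] [-39.7 -33.5]
  tall [279. 218.] 123 [ 0.6597 -0.0417  0.0757] [ 0.6831 -0.0249  0.1079]
  tall [324. 230.] 120 [ 0.5562 -0.0392  0.0758] [ 0.5796 -0.0224  0.1082]
  tall [289. 244.] 239 [0.5966 0.0242 0.076 ] [0.6457 0.0408 0.1018]
  red 902 [ 0.0998 -0.1011  0.0612] [0.6774 0.2492 0.562 ]
```

View pics/w10.png

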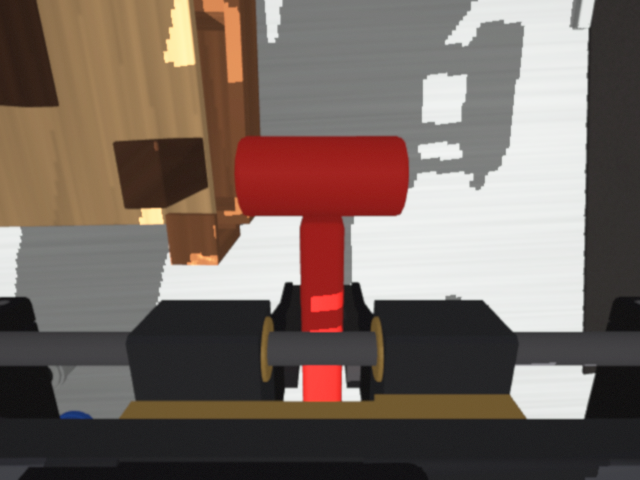

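Near +16, far +19, and the skew is fine. Next the near horn to about +24.

Call:
step_arm([
  {"dx":0.001,"dy":-0.014,"dz":0,"rx":0,"ry":0,"rz":0},
  {"dx":0.001,"dy":-0.025,"dz":0,"rx":0,"ry":0,"rz":0},
  {"dx":0.001,"dy":-0.034,"dz":0,"rx":0,"ry":0,"rz":0},
  {"dx":0.001,"dy":-0.034,"dz":0,"rx":0,"ry":0,"rz":0},
  {"dx":0.001,"dy":-0.014,"dz":0,"rx":0,"ry":0,"rz":0},
])

```text
time: 11.62
position: [0.5083, -0.0796, 0.0972]
tool_rot: [1.0, -0.022, 0.0, 0.001]
ft_force: [-0.7, -0.3, -2.7]
grip_width: 0.0178
```

Call:
step_arm([
  {"dx":0.01,"dy":0.01,"dz":0,"rx":0,"ry":0,"rz":0},
  {"dx":0.045,"dy":0.01,"dz":0,"rx":0,"ry":0,"rz":0},
  {"dx":0.085,"dy":0.01,"dz":0,"rx":0,"ry":0,"rz":0},
  {"dx":0.105,"dy":0.01,"dz":0,"rx":0,"ry":0,"rz":0},
  {"dx":0.105,"dy":0.01,"dz":0,"rx":0,"ry":0,"rz":0},
])

```text
time: 12.25
position: [0.6149, -0.0939, 0.0972]
tool_rot: [1.0, -0.022, 0.001, 0.001]
ft_force: [-0.7, 0.2, -2.1]
grip_width: 0.0178
```

```bash
python3 - <<'E'
from h import *
tool(); wh('w11');horns('s11')
E
```

```text
t 12.25 pos [ 0.6149 -0.0939  0.0972] x_t [ 0.999 -0.044  0.003] z_t [ 0.003 -0.003 -1.   ] F [-0.7  0.2 -2.1] w 0.0178
 TCP [ -6.5 -98.7] head [  34.9 -129. ] [ 73.2 -68.3] ztop 0.1089
  horn/knob top [151. 195.] 3410 [ 40.5 -44.5] [ 64.1 -28.2]
  horn/knob top [ 11. 277.] 810 [ 9.3 21.4] [27.4 32.1]
  tall [279. 219.] 128 [ 0.6596 -0.0393  0.0755] [ 0.6837 -0.0223  0.1077]
  tall [322. 232.] 158 [ 0.5565 -0.0301  0.0765] [ 0.5809 -0.0133  0.1078]
  tall [286. 245.] 238 [0.6012 0.0293 0.0759] [0.6505 0.0479 0.1013]
  red 805 [ 0.0821 -0.1003  0.0617] [0.6834 0.2563 0.6024]
```

Call:
step_arm([
  {"dx":-0.001,"dy":-0.013,"dz":0,"rx":0,"ry":0,"rz":0.5},
  {"dx":-0.001,"dy":-0.024,"dz":0,"rx":0,"ry":0,"rz":0.5},
  {"dx":-0.001,"dy":-0.033,"dz":0,"rx":0,"ry":0,"rz":0.5},
  {"dx":-0.001,"dy":-0.033,"dz":0,"rx":0,"ry":0,"rz":0.5},
  {"dx":-0.001,"dy":-0.013,"dz":0,"rx":0,"ry":0,"rz":0.5},
])

```text
time: 12.98
position: [0.6106, -0.0791, 0.0967]
tool_rot: [1.0, -0.025, -0.002, 0.0]
ft_force: [-0.3, 0.4, -2.9]
grip_width: 0.0176
```

Call:
step_arm([
  {"dx":-0.01,"dy":0.01,"dz":0,"rx":0,"ry":0,"rz":0},
  {"dx":-0.045,"dy":0.01,"dz":0,"rx":0,"ry":0,"rz":0},
  {"dx":-0.085,"dy":0.01,"dz":0,"rx":0,"ry":0,"rz":0},
  {"dx":-0.105,"dy":0.01,"dz":0,"rx":0,"ry":0,"rz":0},
  {"dx":-0.105,"dy":0.01,"dz":0,"rx":0,"ry":0,"rz":0},
])

```text
time: 13.6
position: [0.5028, -0.0839, 0.097]
tool_rot: [1.0, -0.026, -0.003, -0.0]
ft_force: [0.8, 0.3, -3.4]
grip_width: 0.0176
```

```bash
python3 - <<'E'
from h import *
tool(); wh('w12');horns('s12')
E
```

```text
t 13.6 pos [ 0.5028 -0.0839  0.097 ] x_t [ 0.999 -0.051 -0.006] z_t [-0.006  0.001 -1.   ] F [ 0.8  0.3 -3.4] w 0.0176
 TCP [-114.5  -95.4] head [ -73.3 -125.6] [-39.3 -64.7] ztop 0.1084
  horn/knob top [134. 164.] 3437 [-60.5 -36.1] [-37.3 -20.1]
  tall [276. 222.] 127 [ 0.6633 -0.027   0.0768] [ 0.6871 -0.0115  0.1066]
  tall [320. 234.] 130 [ 0.5595 -0.0245  0.0761] [ 0.5836 -0.0089  0.1068]
  tall [285. 248.] 227 [0.6003 0.0378 0.0762] [0.6483 0.0546 0.101 ]
  red 939 [ 0.0824 -0.091   0.0611] [0.6798 0.2555 0.593 ]
```

Call:
step_arm([
  {"dx":0.006,"dy":-0.015,"dz":0,"rx":0,"ry":0,"rz":0},
  {"dx":0.006,"dy":-0.024,"dz":0,"rx":0,"ry":0,"rz":0},
  {"dx":0.006,"dy":-0.031,"dz":0,"rx":0,"ry":0,"rz":0},
  {"dx":0.006,"dy":-0.037,"dz":0,"rx":0,"ry":0,"rz":0},
  {"dx":0.006,"dy":-0.02,"dz":0,"rx":0,"ry":0,"rz":0},
])

```text
time: 14.32
position: [0.513, -0.064, 0.0973]
tool_rot: [1.0, -0.024, -0.001, 0.0]
ft_force: [0.0, -0.6, -2.9]
grip_width: 0.0176
```

Call:
step_arm([
  {"dx":0.01,"dy":0.008,"dz":0,"rx":0,"ry":0,"rz":0},
  {"dx":0.045,"dy":0.008,"dz":0,"rx":0,"ry":0,"rz":0},
  {"dx":0.085,"dy":0.008,"dz":0,"rx":0,"ry":0,"rz":0},
  {"dx":0.103,"dy":0.008,"dz":0,"rx":0,"ry":0,"rz":0},
  {"dx":0.103,"dy":0.008,"dz":0,"rx":0,"ry":0,"rz":0},
])

```text
time: 14.95
position: [0.6175, -0.0782, 0.097]
tool_rot: [1.0, -0.024, 0.0, 0.001]
ft_force: [-1.4, -0.5, -3.0]
grip_width: 0.0179
```

```bash
python3 - <<'E'
from h import *
tool(); wh('w13');horns('s13')
E
```

```text
t 14.95 pos [ 0.6175 -0.0782  0.097 ] x_t [ 0.999 -0.049  0.001] z_t [ 0.001 -0.001 -1.   ] F [-1.4 -0.5 -3. ] w 0.0179
 TCP [ -4.6 -82.6] head [  36.7 -113.5] [ 74.9 -52.8] ztop 0.1085
  horn/knob top [151. 194.] 3219 [ 42.7 -28.5] [ 66.3 -12.5]
  horn/knob top [ 11. 279.] 407 [11.5 37.3] [28.2 47.6]
  tall [275. 223.] 138 [ 0.6626 -0.023   0.0776] [ 0.6868 -0.0065  0.1067]
  tall [319. 236.] 165 [ 0.5593 -0.0173  0.0756] [0.5833 0.0008 0.1065]
  tall [282. 250.] 225 [0.6033 0.0446 0.0761] [0.6529 0.0621 0.1006]
  red 835 [ 0.0739 -0.0838  0.0599] [0.6863 0.2567 0.5676]
```

View pics/w13.png

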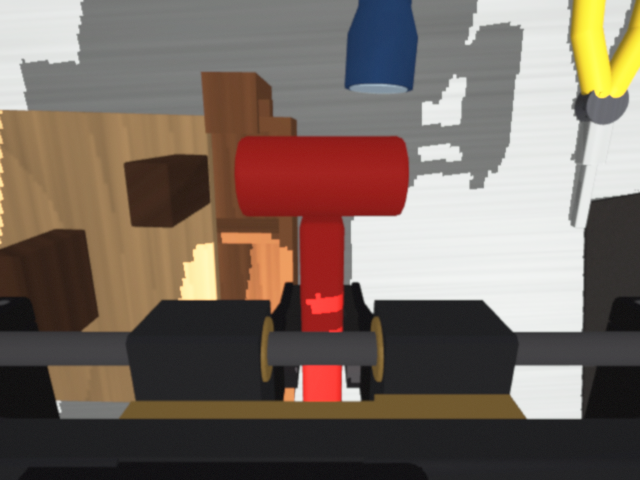

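View pics/s13.png

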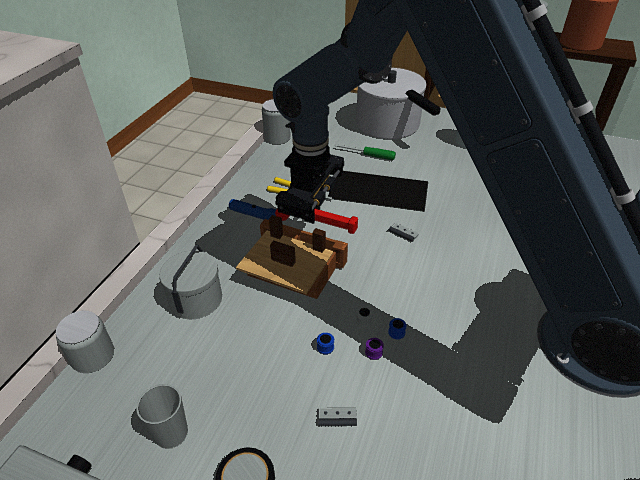

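The near horn is about +38 and the far about +36.5, and the rear edge is just past the cleats (wrist 215,200). I'll give each horn one more light tap for margin.

Call:
step_arm([
  {"dx":0,"dy":-0.014,"dz":0,"rx":0,"ry":0,"rz":0},
  {"dx":0,"dy":-0.022,"dz":0,"rx":0,"ry":0,"rz":0},
  {"dx":0,"dy":-0.027,"dz":0,"rx":0,"ry":0,"rz":0},
  {"dx":0,"dy":-0.03,"dz":0,"rx":0,"ry":0,"rz":0},
  {"dx":0,"dy":-0.015,"dz":0,"rx":0,"ry":0,"rz":0},
])

```text
time: 15.68
position: [0.6148, -0.0614, 0.0966]
tool_rot: [1.0, -0.023, -0.002, -0.0]
ft_force: [-0.2, -0.8, -3.1]
grip_width: 0.0177
```

Call:
step_arm([
  {"dx":-0.01,"dy":0.01,"dz":0,"rx":0,"ry":0,"rz":0},
  {"dx":-0.045,"dy":0.01,"dz":0,"rx":0,"ry":0,"rz":0},
  {"dx":-0.085,"dy":0.01,"dz":0,"rx":0,"ry":0,"rz":0},
  {"dx":-0.105,"dy":0.01,"dz":0,"rx":0,"ry":0,"rz":0},
  {"dx":-0.105,"dy":0.01,"dz":0,"rx":0,"ry":0,"rz":0},
])

```text
time: 16.3
position: [0.507, -0.0667, 0.0971]
tool_rot: [1.0, -0.024, -0.004, -0.001]
ft_force: [0.1, -0.9, -2.5]
grip_width: 0.0178
```

```bash
python3 - <<'E'
from h import *
tool(); wh('w14');horns('s14')
E
```

```text
t 16.3 pos [ 0.507  -0.0667  0.0971] x_t [ 0.999 -0.048 -0.007] z_t [-0.007  0.002 -1.   ] F [ 0.1 -0.9 -2.5] w 0.0178
 TCP [-111.2  -78. ] head [ -70. -108.] [-36.  -47.1] ztop 0.1079
  horn/knob top [148. 171.] 3365 [-59.8 -23. ] [-36.3  -7. ]
  tall [273. 225.] 126 [ 0.6646 -0.0157  0.0757] [0.6877 0.0009 0.1066]
  tall [316. 237.] 132 [ 0.5612 -0.013   0.0766] [0.5849 0.0043 0.1066]
  tall [282. 252.] 219 [0.6017 0.0499 0.0762] [0.651  0.0671 0.1007]
  red 930 [ 0.084  -0.0723  0.0595] [0.6776 0.254  0.5934]
```

The lid is clear: near +42, far about +45. I'll carry the hammer back to its mat.

Call:
step_arm([
  {"dx":0,"dy":0.04,"dz":0,"rx":0,"ry":0,"rz":0},
  {"dx":0,"dy":0.08,"dz":-0.02,"rx":0,"ry":0,"rz":0},
  {"dx":0,"dy":0.13,"dz":-0.05,"rx":0,"ry":0,"rz":0},
  {"dx":0.0,"dy":0.18,"dz":-0.05,"rx":0,"ry":0,"rz":0},
  {"dx":0.0,"dy":0.23,"dz":-0.05,"rx":0,"ry":0,"rz":0},
])

```text
time: 17.02
position: [0.5013, -0.3001, 0.1485]
tool_rot: [1.0, -0.024, 0.0, 0.001]
ft_force: [0.7, 0.2, -2.3]
grip_width: 0.0177
```

```bash
python3 - <<'E'
from h import *
to([.5204,-.335,.0258],-1.4); shot('wrist','w15')
c=load('w15');P=cloud(c);hsv=cv2.cvtColor(c['img'],cv2.COLOR_BGR2HSV)
m=P[(c['depth']>0)&((hsv[...,0]<6)|(hsv[...,0]>174))&(hsv[...,1]>150)&(P[...,2]>.08)]
print(m.min(0),m.max(0))
E
```

```text
t 17.02 pos [ 0.5013 -0.3001  0.1485] x_t [ 0.999 -0.047  0.001] z_t [ 0.001 -0.003 -1.   ] F [ 0.7  0.2 -2.3] w 0.0177
d [0.0206 0.0337 0.1228] rot [ 0.14 -0.05 -1.3 ]
[ 0.46323156 -0.33595944  0.13505278] [ 0.58021495 -0.27265215  0.21712134]
```

View pics/w15.png

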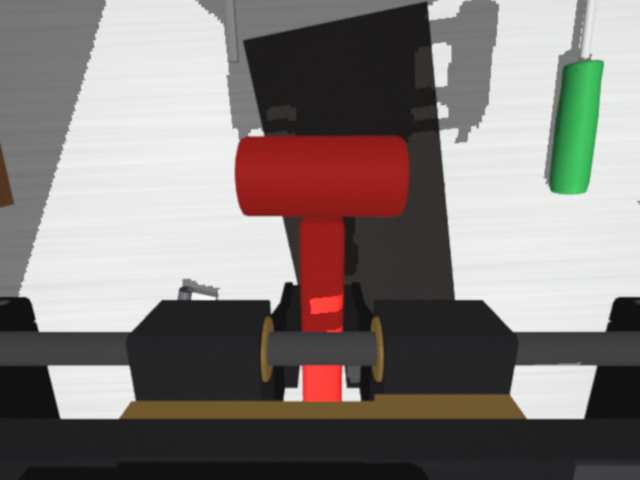

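```bash
python3 - <<'E'
from h import *
c=load('w1');P=cloud(c)
for uv in [(206,66),(386,34),(272,364),(408,330),(320,45)]:
    d=c['depth'][uv[1],uv[0]]; print(uv,P[uv[1],uv[0]].round(4))
c=load('s2');P=cloud(c)
for uv in [(337,174),(426,181),(424,207),(331,203)]: print(uv,P[uv[1],uv[0]].round(4))
E
```

```text
(206, 66) [ 0.6422 -0.2563  0.002 ]
(386, 34) [ 0.6588 -0.3792  0.0023]
(272, 364) [ 0.5468 -0.3228  0.2055]
(408, 330) [ 0.435  -0.4038  0.0032]
(320, 45) [ 0.6531 -0.3349  0.0029]
(337, 174) [ 0.6529 -0.3602  0.0011]
(426, 181) [ 0.417  -0.4086  0.0045]
(424, 207) [ 0.3985 -0.3006  0.0012]
(331, 203) [ 0.6241 -0.2327  0.0017]
```

Call:
step_arm([
  {"dx":0.012,"dy":0.017,"dz":0.02,"rx":0,"ry":0,"rz":-1.3},
  {"dx":0.025,"dy":0.034,"dz":0.05,"rx":0,"ry":0,"rz":-1.3},
  {"dx":0.025,"dy":0.034,"dz":0.09,"rx":0,"ry":0,"rz":-1.3},
  {"dx":0.025,"dy":0.034,"dz":0.115,"rx":0,"ry":0,"rz":-1.3},
  {"dx":0.025,"dy":0.034,"dz":0.122,"rx":0,"ry":0,"rz":-1.3},
])

```text
time: 17.7
position: [0.5255, -0.3443, 0.0257]
tool_rot: [1.0, -0.014, 0.001, 0.004]
ft_force: [-6.2, 3.9, 24.2]
grip_width: 0.0178
```

Call:
step_arm([
  {"dx":0,"dy":0,"dz":0,"rx":0,"ry":0,"rz":0},
  {"dx":0,"dy":0,"dz":0.0,"rx":0,"ry":0,"rz":0},
  {"dx":0,"dy":0,"dz":0.0,"rx":0,"ry":0,"rz":0},
  {"dx":0,"dy":0,"dz":0,"rx":0,"ry":0,"rz":0},
  {"dx":0,"dy":0,"dz":0,"rx":0,"ry":0,"rz":0},
])

```text
time: 18.32
position: [0.5261, -0.3449, 0.0262]
tool_rot: [1.0, -0.014, 0.001, 0.005]
ft_force: [1.0, -0.3, -0.5]
grip_width: 0.0175
```

Call:
step_arm([
  {"dx":0,"dy":0,"dz":-0.006,"rx":0,"ry":0,"rz":0},
  {"dx":0,"dy":-0.004,"dz":-0.01,"rx":0,"ry":0,"rz":0},
  {"dx":0,"dy":-0.012,"dz":-0.01,"rx":0,"ry":0,"rz":0},
  {"dx":0,"dy":-0.012,"dz":-0.005,"rx":0,"ry":0,"rz":0},
  {"dx":0,"dy":-0.012,"dz":-0.001,"rx":0,"ry":0,"rz":0},
])

```text
time: 18.95
position: [0.5263, -0.3325, 0.0265]
tool_rot: [1.0, -0.013, 0.001, 0.005]
ft_force: [-0.1, 0.6, -2.1]
grip_width: 0.0176
```

Call:
step_arm([
  {"dx":0,"dy":0,"dz":0,"rx":0,"ry":0,"rz":0},
  {"dx":0,"dy":0,"dz":0.0,"rx":0,"ry":0,"rz":0},
  {"dx":0,"dy":0,"dz":0.0,"rx":0,"ry":0,"rz":0},
  {"dx":0,"dy":0,"dz":0,"rx":0,"ry":0,"rz":0},
  {"dx":0,"dy":0,"dz":0,"rx":0,"ry":0,"rz":0},
], gripper=0.6)

```text
time: 19.58
position: [0.5263, -0.3326, 0.0267]
tool_rot: [1.0, -0.013, 0.001, 0.005]
ft_force: [0.8, -0.1, -0.0]
grip_width: 0.0509
```

Call:
step_arm([
  {"dx":0,"dy":0,"dz":0,"rx":0,"ry":0,"rz":0},
  {"dx":0,"dy":0,"dz":-0.02,"rx":0,"ry":0,"rz":0},
  {"dx":0,"dy":0,"dz":-0.05,"rx":0,"ry":0,"rz":0},
  {"dx":0,"dy":0,"dz":-0.1,"rx":0,"ry":0,"rz":0},
  {"dx":0,"dy":0,"dz":-0.14,"rx":0,"ry":0,"rz":0},
])

```text
time: 20.2
position: [0.5264, -0.3316, 0.17]
tool_rot: [1.0, -0.013, 0.002, 0.006]
ft_force: [0.8, 0.8, -0.1]
grip_width: 0.0524
```

```bash
python3 - <<'E'
from h import *
tool(); shot('wrist','w16'); horns('s16'); to([.628,.055,.20],-3)
E
```

```text
t 20.2 pos [ 0.5264 -0.3316  0.17  ] x_t [ 1.    -0.027  0.005] z_t [ 0.004 -0.011 -1.   ] F [ 0.8  0.8 -0.1] w 0.0524
  tall [273. 225.] 157 [ 0.6645 -0.0161  0.0754] [6.880e-01 6.000e-04 1.067e-01]
  tall [317. 237.] 117 [ 0.5614 -0.0138  0.076 ] [0.5848 0.0038 0.1071]
  tall [282. 252.] 274 [0.6016 0.05   0.0759] [0.6506 0.0678 0.1006]
  red 223 [ 0.1381 -0.2974  0.0552] [0.6881 0.2189 0.5933]
t 20.3 pos [ 0.5288 -0.3335  0.1735] x_t [ 1.    -0.026  0.012] z_t [ 0.012 -0.018 -1.   ] F [ 1.3 -1.   0.8] w 0.0523
d [ 0.0892 -0.3905 -0.0323] rot [ 1.   -0.71  1.48]
```

View pics/w16.png

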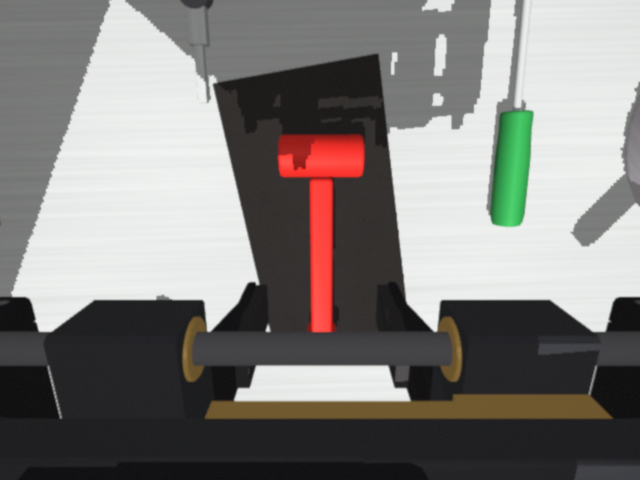

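View pics/s16.png

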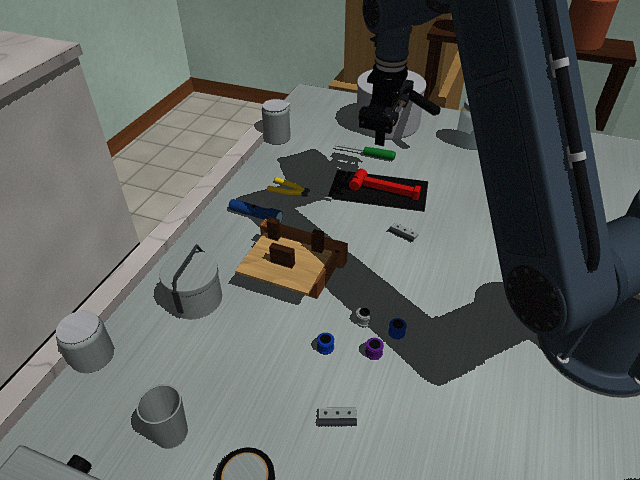

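The hammer is back on its mat (wrist 320,230). The lid is driven out (side 280,260), still flat. Next I'll move over the knob.

Call:
step_arm([
  {"dx":0.015,"dy":-0.06,"dz":-0.03,"rx":1,"ry":-0.7,"rz":0},
  {"dx":0.03,"dy":-0.12,"dz":-0.03,"rx":1,"ry":-0.7,"rz":0},
  {"dx":0.045,"dy":-0.18,"dz":-0.03,"rx":1,"ry":-0.7,"rz":0},
  {"dx":0.06,"dy":-0.24,"dz":-0.03,"rx":1,"ry":-0.7,"rz":0},
  {"dx":0.07,"dy":-0.3,"dz":-0.03,"rx":1,"ry":-0.7,"rz":0},
])

```text
time: 20.92
position: [0.606, -0.0365, 0.1995]
tool_rot: [1.0, -0.013, 0.0, 0.0]
ft_force: [-0.1, 0.0, 0.0]
grip_width: 0.0524
```

```bash
python3 - <<'E'
from h import *
to([.600,.057,.18],-1.5)
E
```

```text
t 20.93 pos [ 0.606  -0.0365  0.1995] x_t [ 1.    -0.027  0.001] z_t [ 0.001 -0.    -1.   ] F [-0.1  0.   0. ] w 0.0524
d [-0.0086 -0.0933  0.0195] rot [ 0.02 -0.04 -0.03]
```

Call:
step_arm([
  {"dx":-0.01,"dy":-0.03,"dz":0.0,"rx":0,"ry":0,"rz":0},
  {"dx":-0.025,"dy":-0.06,"dz":0,"rx":0,"ry":0,"rz":0},
  {"dx":-0.033,"dy":-0.09,"dz":0,"rx":0,"ry":0,"rz":0},
  {"dx":-0.033,"dy":-0.094,"dz":0,"rx":0,"ry":0,"rz":0},
  {"dx":-0.033,"dy":-0.094,"dz":0,"rx":0,"ry":0,"rz":0},
])

```text
time: 21.55
position: [0.5758, 0.0582, 0.1998]
tool_rot: [1.0, -0.013, 0.001, 0.0]
ft_force: [-0.0, 0.1, -0.8]
grip_width: 0.0523
```

```bash
python3 - <<'E'
from h import *
tool(); c=shot('wrist','w17'); P=cloud(c); hsv=cv2.cvtColor(c['img'],cv2.COLOR_BGR2HSV)
k=(c['depth']>0)&(P[...,2]>.094)&(P[...,2]<.115)&(hsv[...,0]<25)&(hsv[...,1]>60)&(hsv[...,2]<150)
nl,lab,st,ce=cv2.connectedComponentsWithStats(k.astype(np.uint8))
for i in range(1,nl):
    if st[i,4]>100:
        q=P[lab==i]; q=q[q[:,2]>np.percentile(q[:,2],90)-.004]; print(ce[i].round(),st[i,4],np.percentile(q,1,0).round(4),np.percentile(q,99,0).round(4),cv2.minAreaRect(q[:,:2].astype(np.float32)*1000))
E
```

```text
t 21.55 pos [0.5758 0.0582 0.1998] x_t [ 1.    -0.026  0.001] z_t [ 0.001 -0.001 -1.   ] F [-0.   0.1 -0.8] w 0.0523
[429.  86.] 1348 [ 0.6677 -0.0182  0.1036] [ 0.6908 -0.0022  0.1076] ((679.32666015625, -10.29543685913086), (16.389760971069336, 23.448801040649414), 88.57862091064453)
[321. 171.] 1875 [0.6057 0.0483 0.0982] [0.6539 0.064  0.1015] ((629.6514892578125, 56.260711669921875), (15.971299171447754, 49.59378433227539), 87.85987854003906)
[416. 249.] 987 [ 0.5644 -0.0151  0.1037] [0.5876 0.0009 0.1075] ((576.0364379882812, -7.2002153396606445), (16.405529022216797, 23.766164779663086), 88.34602355957031)
```

View pics/w17.png

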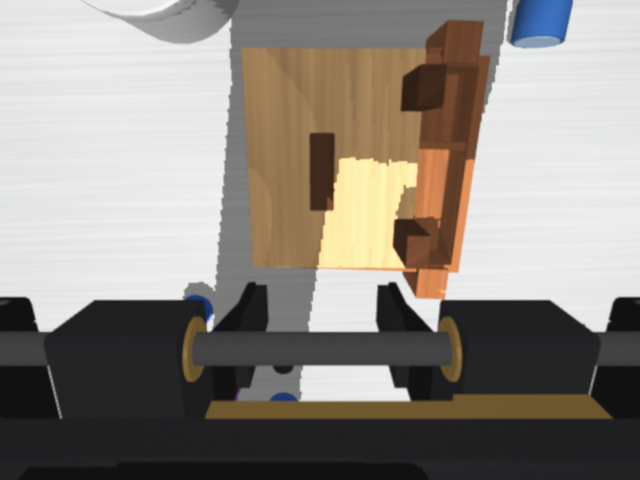

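The knob is at (0.630, 0.056) with yaw ≈ -1.8° (wrist 321,171), 0.100 high as expected. I'll grip it.

Call:
step_arm([
  {"dx":0.03,"dy":0,"dz":0.0,"rx":0,"ry":0,"rz":0.3},
  {"dx":0.054,"dy":0,"dz":0.01,"rx":0,"ry":0,"rz":0.3},
  {"dx":0.054,"dy":0,"dz":0.045,"rx":0,"ry":0,"rz":0.3},
  {"dx":0.054,"dy":0,"dz":0.085,"rx":0,"ry":0,"rz":0.3},
  {"dx":0.054,"dy":0,"dz":0.117,"rx":0,"ry":0,"rz":0.3},
])

```text
time: 22.22
position: [0.6303, 0.0545, 0.0811]
tool_rot: [1.0, -0.017, 0.0, 0.001]
ft_force: [-0.2, 1.0, -0.6]
grip_width: 0.0523
```

```bash
python3 - <<'E'
from h import *
to([.6297,.0563,.081],-1.8)
E
```

```text
t 22.23 pos [0.6303 0.0545 0.0811] x_t [ 0.999 -0.034  0.001] z_t [ 0.001 -0.001 -1.   ] F [-0.2  1.  -0.6] w 0.0523
d [-0.0006 -0.0018  0.0001] rot [ 0.07 -0.04 -0.16]
```

Call:
step_arm([
  {"dx":0,"dy":-0.002,"dz":0,"rx":0,"ry":0,"rz":0},
  {"dx":0,"dy":-0.002,"dz":0.0,"rx":0,"ry":0,"rz":0},
  {"dx":0,"dy":-0.002,"dz":0.0,"rx":0,"ry":0,"rz":0},
  {"dx":0,"dy":-0.002,"dz":0,"rx":0,"ry":0,"rz":0},
  {"dx":0,"dy":-0.002,"dz":0,"rx":0,"ry":0,"rz":0},
], gripper=0, force=45)

```text
time: 22.85
position: [0.631, 0.0565, 0.0824]
tool_rot: [1.0, -0.017, 0.001, 0.001]
ft_force: [-0.6, -0.3, 3.6]
grip_width: 0.0159
```

Call:
step_arm([
  {"dx":0,"dy":0,"dz":0,"rx":0,"ry":0,"rz":0},
  {"dx":0,"dy":0,"dz":0.0,"rx":0,"ry":0,"rz":0},
  {"dx":0,"dy":0,"dz":-0.005,"rx":0,"ry":0,"rz":0},
  {"dx":0,"dy":0,"dz":-0.015,"rx":0,"ry":0,"rz":0},
  {"dx":0,"dy":0,"dz":-0.03,"rx":0,"ry":0,"rz":0},
])

```text
time: 23.48
position: [0.6305, 0.0566, 0.1126]
tool_rot: [1.0, -0.017, 0.001, 0.001]
ft_force: [-1.2, -0.4, -4.0]
grip_width: 0.0159
```

```bash
python3 - <<'E'
from h import *
tool(); shot('side','s18')
E
```

```text
t 23.48 pos [0.6305 0.0566 0.1126] x_t [ 0.999 -0.034  0.001] z_t [ 0.001 -0.001 -1.   ] F [-1.2 -0.4 -4. ] w 0.0159
```

View pics/s18.png

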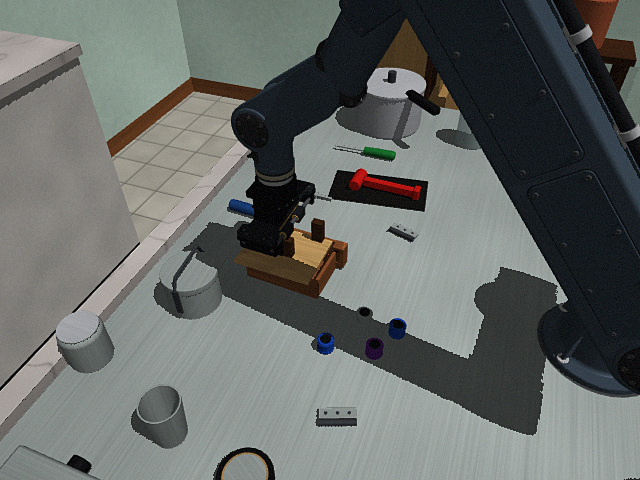

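The lid hangs level, about 30 mm above the box. I'll carry it over the bare counter.

Call:
step_arm([
  {"dx":0,"dy":-0.01,"dz":-0.02,"rx":0,"ry":0,"rz":0},
  {"dx":0,"dy":-0.05,"dz":-0.03,"rx":0,"ry":0,"rz":0},
  {"dx":0,"dy":-0.1,"dz":-0.03,"rx":0,"ry":0,"rz":0},
  {"dx":0,"dy":-0.15,"dz":-0.03,"rx":0,"ry":0,"rz":0},
  {"dx":0,"dy":-0.19,"dz":-0.03,"rx":0,"ry":0,"rz":0},
])

```text
time: 24.15
position: [0.6383, 0.2486, 0.1458]
tool_rot: [1.0, -0.016, 0.004, 0.001]
ft_force: [0.1, 1.1, -3.4]
grip_width: 0.0155
```

```bash
python3 - <<'E'
from h import *
to([.630,.280,.0345],-1.8); shot('side','s19');to([.630,.280,.0345],-1.8)
E
```

```text
t 24.15 pos [0.6383 0.2486 0.1458] x_t [ 0.999 -0.033  0.007] z_t [ 0.007 -0.001 -1.   ] F [ 0.1  1.1 -3.4] w 0.0155
d [-0.0102 -0.0312  0.1112] rot [ 0.05 -0.43 -0.08]
t 24.2 pos [0.6382 0.2544 0.146 ] x_t [ 1.    -0.03   0.009] z_t [ 0.009  0.004 -1.   ] F [ 1.   4.6 -3.5] w 0.0157
d [-0.01   -0.0249  0.1115] rot [-0.25 -0.52  0.07]
```

View pics/s19.png

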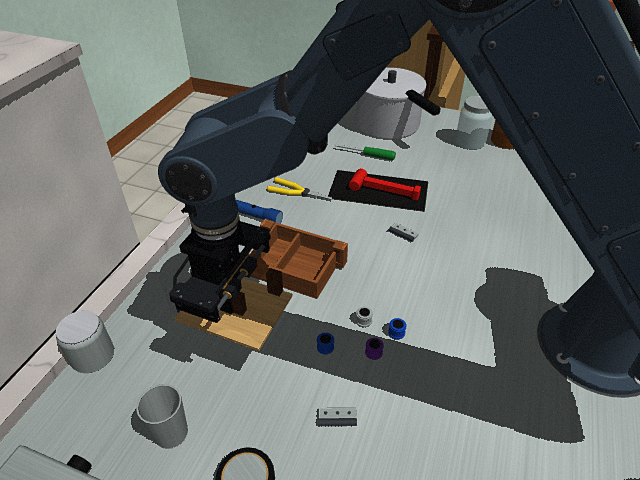

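Call:
step_arm([
  {"dx":-0.008,"dy":-0.016,"dz":0.0,"rx":0,"ry":-0.5,"rz":0},
  {"dx":-0.01,"dy":-0.022,"dz":0.02,"rx":0,"ry":-0.5,"rz":0},
  {"dx":-0.01,"dy":-0.022,"dz":0.05,"rx":0,"ry":-0.5,"rz":0},
  {"dx":-0.01,"dy":-0.022,"dz":0.08,"rx":0,"ry":-0.5,"rz":0},
  {"dx":-0.01,"dy":-0.022,"dz":0.09,"rx":0,"ry":-0.5,"rz":0},
])

```text
time: 24.82
position: [0.6273, 0.2755, 0.0524]
tool_rot: [1.0, -0.016, -0.003, -0.001]
ft_force: [-0.1, -0.5, -4.0]
grip_width: 0.0158
```

```bash
python3 - <<'E'
from h import *
to([.630,.280,.0345],-1.8)
E
```

```text
t 24.82 pos [0.6273 0.2755 0.0524] x_t [ 0.999 -0.031 -0.006] z_t [-0.006  0.002 -1.   ] F [-0.1 -0.5 -4. ] w 0.0158
d [ 0.0027 -0.0046  0.0179] rot [-0.13  0.36  0.01]
```

Call:
step_arm([
  {"dx":0,"dy":0,"dz":0.006,"rx":0,"ry":0.3,"rz":0},
  {"dx":0,"dy":0,"dz":0.012,"rx":0,"ry":0.3,"rz":0},
  {"dx":0,"dy":0,"dz":0.016,"rx":0,"ry":0.3,"rz":0},
  {"dx":0,"dy":0,"dz":0.017,"rx":0,"ry":0.3,"rz":0},
  {"dx":0,"dy":0,"dz":0.018,"rx":0,"ry":0.3,"rz":0},
])

```text
time: 25.45
position: [0.6276, 0.2757, 0.0349]
tool_rot: [1.0, -0.016, 0.0, -0.001]
ft_force: [-1.1, 0.1, -4.1]
grip_width: 0.0157
```

```bash
python3 - <<'E'
from h import *
tool()
E
```

```text
t 25.45 pos [0.6276 0.2757 0.0349] x_t [ 1.    -0.031  0.   ] z_t [ 0.     0.003 -1.   ] F [-1.1  0.1 -4.1] w 0.0157
```

Call:
step_arm([
  {"dx":0,"dy":0,"dz":0.001,"rx":0,"ry":0,"rz":0},
  {"dx":0,"dy":0,"dz":0.001,"rx":0,"ry":0,"rz":0},
  {"dx":0,"dy":0,"dz":0.002,"rx":0,"ry":0,"rz":0},
  {"dx":0,"dy":0,"dz":0.002,"rx":0,"ry":0,"rz":0},
  {"dx":0,"dy":0,"dz":0.002,"rx":0,"ry":0,"rz":0},
])

```text
time: 26.08
position: [0.6277, 0.2758, 0.0344]
tool_rot: [1.0, -0.016, 0.0, -0.001]
ft_force: [-3.4, -0.1, 5.2]
grip_width: 0.0159
```

Call:
step_arm([
  {"dx":0,"dy":0,"dz":0,"rx":0,"ry":0,"rz":0},
  {"dx":0,"dy":0,"dz":0,"rx":0,"ry":0,"rz":0},
  {"dx":0,"dy":0,"dz":0,"rx":0,"ry":0,"rz":0},
  {"dx":0,"dy":0,"dz":0,"rx":0,"ry":0,"rz":0},
  {"dx":0,"dy":0,"dz":0,"rx":0,"ry":0,"rz":0},
], gripper=0.6)

```text
time: 26.7
position: [0.6277, 0.2758, 0.0342]
tool_rot: [1.0, -0.016, 0.0, -0.001]
ft_force: [-0.5, -1.0, 0.6]
grip_width: 0.0507
```

Call:
step_arm([
  {"dx":0,"dy":0,"dz":-0.02,"rx":0,"ry":0,"rz":0},
  {"dx":0,"dy":0,"dz":-0.05,"rx":0,"ry":0,"rz":0},
  {"dx":0,"dy":0,"dz":-0.1,"rx":0,"ry":0,"rz":0},
  {"dx":-0.05,"dy":0,"dz":-0.14,"rx":0,"ry":0,"rz":0},
  {"dx":-0.09,"dy":0,"dz":-0.16,"rx":0,"ry":0,"rz":0},
])

```text
time: 27.32
position: [0.5378, 0.2785, 0.1981]
tool_rot: [1.0, -0.016, 0.003, -0.002]
ft_force: [0.1, 0.2, 0.6]
grip_width: 0.0523
```

```bash
cat >> h.py <<'E'
def items(c):
    P=cloud(c); hsv=cv2.cvtColor(c['img'],cv2.COLOR_BGR2HSV)
    ok=(c['depth']>0)&(P[...,0]>0.3)&(P[...,0]<.75)&(abs(P[...,1])<0.42)
    k=ok&(P[...,2]>.005)&(P[...,2]<.04)&(hsv[...,1]<60)
    nl,lab,st,ce=cv2.connectedComponentsWithStats(k.astype(np.uint8))
    for i in range(1,nl):
        if st[i,4]>60:
            q=P[lab==i]; r=cv2.minAreaRect(q[:,:2].astype(np.float32)*1000)
            print('  item',ce[i].round(),st[i,4],np.round(r[0],1),np.round(r[1],1),round(r[2],1),'z',np.percentile(q[:,2],95).round(4))
E
python3 - <<'E'
from h import *
tool(); items(shot('side','s20')); print('w'); items(shot('wrist','w20')); print('sc');items(shot('scene','c20'))
E
```

```text
t 27.32 pos [0.5378 0.2785 0.1981] x_t [ 0.999 -0.032  0.006] z_t [ 0.006  0.004 -1.   ] F [0.1 0.2 0.6] w 0.0523
  item [315. 194.] 113 [ 665.8 -240.1] [26.  75.3] 82.5 z 0.013
  item [403. 231.] 252 [ 423.7 -183.9] [34.5 64.2] 73.1 z 0.0126
  item [206. 305.] 276 [733.4 179.2] [79.1 17.9] 78.1 z 0.0383
  item [364. 316.] 222 [433.5 102.2] [31.7 33.9] 16.9 z 0.0286
  item [169. 409.] 103 [672.4 414.8] [24.6  5.2] 18.6 z 0.0386
  item [337. 416.] 656 [412.4 317.8] [62.6 32.7] 21.5 z 0.0122
w
  item [148.  69.] 877 [665.1 413.6] [12.3 45.6] 89.4 z 0.0383
  item [172. 244.] 154 [514.4 419.1] [22.7  1.7] 0.0 z 0.0189
  item [424. 272.] 295 [485.6 186.9] [17.8 17.6] 67.8 z 0.0296
  item [505. 297.] 137 [448.9  99.9] [26.1  6.8] 89.2 z 0.0146
  item [284. 318.] 862 [428.4 320.9] [37.8 31.7] 20.6 z 0.0128
sc
  item [284. 229.] 189 [ 426.  -185.1] [34.9 65.4] 73.8 z 0.0132
  item [390. 248.] 174 [436. 100.] [31.2 32.7] 74.6 z 0.03
  item [484. 264.] 270 [415.4 315.1] [64.7 33.2] 22.4 z 0.0137
  item [214. 281.] 158 [ 669.8 -240.8] [26.1 78.5] 79.7 z 0.0149
  item [535. 354.] 143 [674.7 413.1] [30.6  6.4] 21.5 z 0.039
```

View pics/s20.png

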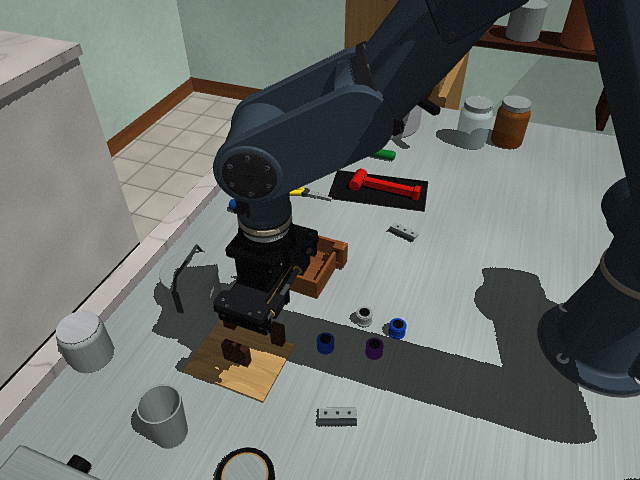

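View pics/c20.png

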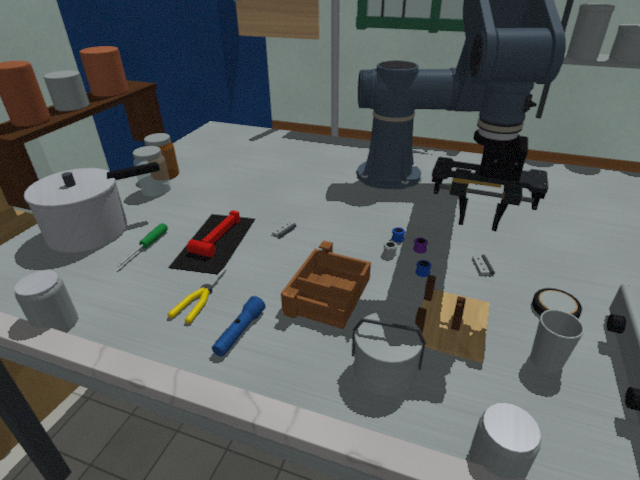

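The lid lies flat, horns up, on the bare counter (side 240,355), and the box is open and empty. Next is hinge 2 at (0.414, 0.317) with its long axis at about 22°.

```bash
python3 - <<'E'
from h import *
to([.414,.3165,.12],22)
E
```

```text
t 27.48 pos [0.5367 0.2788 0.1973] x_t [ 1.    -0.03   0.004] z_t [ 0.004  0.004 -1.   ] F [ 0.8  0.1 -0.1] w 0.0523
d [-0.124  -0.0338  0.0769] rot [ -0.17  -0.27 -23.69]
```

Call:
step_arm([
  {"dx":-0.03,"dy":-0.01,"dz":0.01,"rx":0,"ry":0,"rz":-8},
  {"dx":-0.07,"dy":-0.02,"dz":0.03,"rx":0,"ry":0,"rz":-16},
  {"dx":-0.11,"dy":-0.03,"dz":0.05,"rx":0,"ry":0,"rz":-23.7},
  {"dx":-0.124,"dy":-0.034,"dz":0.077,"rx":0,"ry":0,"rz":-23.7},
  {"dx":-0.124,"dy":-0.034,"dz":0.077,"rx":0,"ry":0,"rz":-23.7},
], gripper=0.65)

```text
time: 28.1
position: [0.4129, 0.3165, 0.1184]
tool_rot: [0.982, 0.191, 0.0, -0.001]
ft_force: [0.0, -0.4, 0.9]
grip_width: 0.0564
```

```bash
python3 - <<'E'
from h import *
to([.414,.3165,.022],22); items(shot('side','s21')); shot('wrist','w21');to([.414,.3165,.022],22)
E
```

```text
t 28.1 pos [0.4129 0.3165 0.1184] x_t [0.927 0.376 0.001] z_t [ 0.     0.002 -1.   ] F [ 0.  -0.4  0.9] w 0.0564
d [0.0009 0.0006 0.0964] rot [-0.09 -0.06  0.07]
  item [310. 193.] 70 [ 683.2 -246.3] [37.  25.8] 1.4 z 0.0136
  item [209. 304.] 360 [733.6 179.6] [78.9 18.2] 77.1 z 0.0382
  item [169. 410.] 105 [672.1 414.4] [23.4  4.5] 23.3 z 0.0379
  item [337. 420.] 372 [410.1 325.1] [62.8 22.2] 16.1 z 0.0129
t 28.2 pos [0.4161 0.3171 0.1203] x_t [0.927 0.374 0.007] z_t [ 0.006  0.004 -1.   ] F [ 1.2 -0.3  0.7] w 0.0568
d [-0.0029 -0.      0.0983] rot [-0.1  -0.43 -0.01]
```

View pics/s21.png

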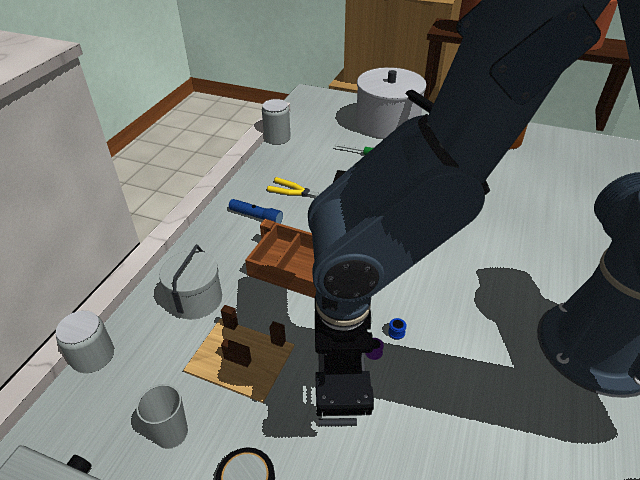

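View pics/w21.png

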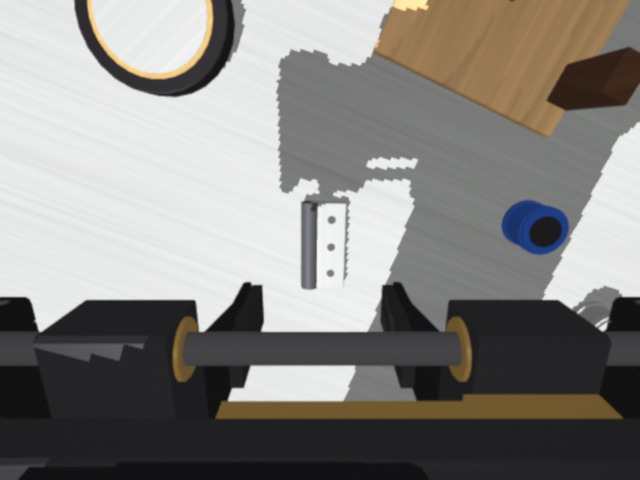

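```bash
python3 - <<'E'
from h import *
c=load('w21');P=cloud(c)
q=P[195:295,290:360].reshape(-1,3); q=q[(q[:,2]>.0055)&(q[:,2]<.02)]
print(len(q),cv2.minAreaRect(q[:,:2].astype(np.float32)*1000))
to([.414,.3165,.022],22)
E
```

```text
3757 ((415.5857238769531, 315.6985778808594), (64.40214538574219, 31.109495162963867), 21.05804443359375)
t 28.2 pos [0.4161 0.3171 0.1203] x_t [0.927 0.374 0.007] z_t [ 0.006  0.004 -1.   ] F [ 1.2 -0.3  0.7] w 0.0568
d [-0.0029 -0.      0.0983] rot [-0.1  -0.43 -0.01]
```

Call:
step_arm([
  {"dx":-0.001,"dy":0.001,"dz":0.03,"rx":0,"ry":-0.4,"rz":0},
  {"dx":-0.001,"dy":0.001,"dz":0.06,"rx":0,"ry":-0.4,"rz":0},
  {"dx":-0.001,"dy":0.001,"dz":0.085,"rx":0,"ry":-0.4,"rz":0},
  {"dx":-0.001,"dy":0.001,"dz":0.096,"rx":0,"ry":-0.4,"rz":0},
  {"dx":-0.001,"dy":0.001,"dz":0.098,"rx":0,"ry":-0.4,"rz":0},
])

```text
time: 28.82
position: [0.4176, 0.3163, 0.0225]
tool_rot: [0.982, 0.19, 0.001, -0.001]
ft_force: [-0.6, -0.2, 1.2]
grip_width: 0.0563
```

Call:
step_arm([
  {"dx":0,"dy":0,"dz":0,"rx":0,"ry":0,"rz":0},
  {"dx":0,"dy":0,"dz":0,"rx":0,"ry":0,"rz":0},
  {"dx":0,"dy":0,"dz":0,"rx":0,"ry":0,"rz":0},
  {"dx":0,"dy":0,"dz":0,"rx":0,"ry":0,"rz":0},
  {"dx":0,"dy":0,"dz":0,"rx":0,"ry":0,"rz":0},
], gripper=0, force=30)

```text
time: 29.45
position: [0.4177, 0.3164, 0.0228]
tool_rot: [0.982, 0.19, 0.001, -0.001]
ft_force: [-0.3, -0.7, 3.7]
grip_width: 0.0251
```

Call:
step_arm([
  {"dx":0,"dy":0,"dz":0,"rx":0,"ry":0,"rz":0},
  {"dx":0,"dy":0,"dz":-0.02,"rx":0,"ry":0,"rz":0},
  {"dx":0,"dy":0,"dz":-0.05,"rx":0,"ry":0,"rz":0},
  {"dx":0,"dy":0,"dz":-0.1,"rx":0,"ry":0,"rz":0},
  {"dx":0,"dy":0,"dz":-0.13,"rx":0,"ry":0,"rz":0},
])

```text
time: 30.08
position: [0.4178, 0.3163, 0.1546]
tool_rot: [0.982, 0.19, 0.002, -0.001]
ft_force: [-0.4, 0.1, -1.0]
grip_width: 0.0251
```

```bash
python3 - <<'E'
from h import *
a=np.radians(-3.1); ex=np.array([np.cos(a),np.sin(a)]);ey=np.array([-np.sin(a),np.cos(a)]);c0=np.array([.6246,.0046])
for n,x,y in(('h+',-30,28),('h-',-30,-28),('s',50,0)): print(n,(c0+x/1000*ex+y/1000*ey).round(4))
p=c0-.030*ex+.028*ey
to([*p,.16],-3); shot('wrist','w22')
E
```

```text
h+ [0.5962 0.0342]
h- [ 0.5931 -0.0217]
s [0.6745 0.0019]
t 30.07 pos [0.4178 0.3163 0.1546] x_t [0.928 0.374 0.004] z_t [ 0.003  0.003 -1.   ] F [-0.4  0.1 -1. ] w 0.0251
d [ 0.06    0.3283 -0.0058] rot [-0.17 -0.22 24.95]
```

View pics/w22.png

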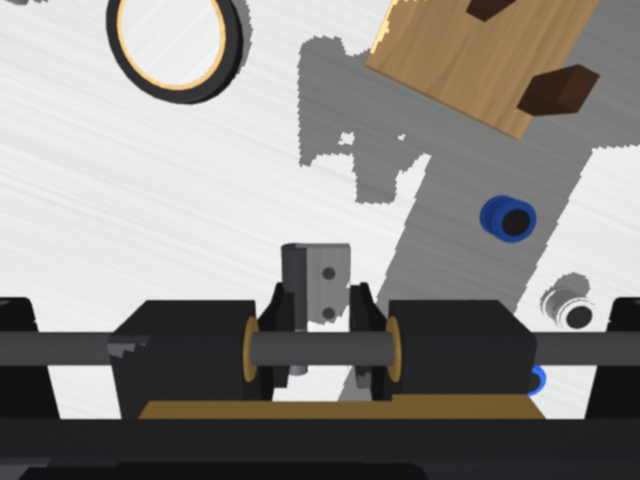

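Hinge 2 is firmly held (wrist 316,285). I'll carry it to the large compartment.

Call:
step_arm([
  {"dx":0.01,"dy":0.05,"dz":0,"rx":0,"ry":0,"rz":5},
  {"dx":0.02,"dy":0.11,"dz":0,"rx":0,"ry":0,"rz":10},
  {"dx":0.03,"dy":0.17,"dz":0,"rx":0,"ry":0,"rz":15},
  {"dx":0.04,"dy":0.23,"dz":0,"rx":0,"ry":0,"rz":20},
  {"dx":0.05,"dy":0.28,"dz":0,"rx":0,"ry":0,"rz":25},
])

```text
time: 30.75
position: [0.5712, 0.0742, 0.1568]
tool_rot: [1.0, -0.029, 0.004, -0.003]
ft_force: [0.5, 0.2, -0.7]
grip_width: 0.0254
```

```bash
python3 - <<'E'
from h import *
to([.5961,.0322,.10],-3)
E
```

```text
t 30.75 pos [0.5712 0.0742 0.1568] x_t [ 0.998 -0.057  0.007] z_t [ 0.008  0.006 -1.   ] F [ 0.5  0.2 -0.7] w 0.0254
d [0.0268 0.0408 0.0567] rot [-0.38 -0.42 -0.27]
```

Call:
step_arm([
  {"dx":0.015,"dy":0.02,"dz":0.0,"rx":-0.4,"ry":-0.4,"rz":0},
  {"dx":0.027,"dy":0.041,"dz":0.02,"rx":-0.4,"ry":-0.4,"rz":0},
  {"dx":0.027,"dy":0.041,"dz":0.05,"rx":-0.4,"ry":-0.4,"rz":0},
  {"dx":0.027,"dy":0.041,"dz":0.055,"rx":-0.4,"ry":-0.4,"rz":0},
  {"dx":0.027,"dy":0.041,"dz":0.055,"rx":-0.4,"ry":-0.4,"rz":0},
])

```text
time: 31.38
position: [0.5956, 0.033, 0.1014]
tool_rot: [1.0, -0.028, -0.001, 0.0]
ft_force: [-0.2, -1.0, -0.9]
grip_width: 0.0256
```

```bash
python3 - <<'E'
from h import *
shot('wrist','w23');to([.5961,.0322,.034],-3)
E
```

```text
t 31.43 pos [0.5962 0.0328 0.1022] x_t [ 0.998 -0.055  0.001] z_t [ 0.001 -0.    -1.   ] F [-0.2  0.1 -0.4] w 0.0253
d [-0.0001  0.0006  0.0682] rot [ 0.02 -0.04 -0.18]
```

View pics/w23.png

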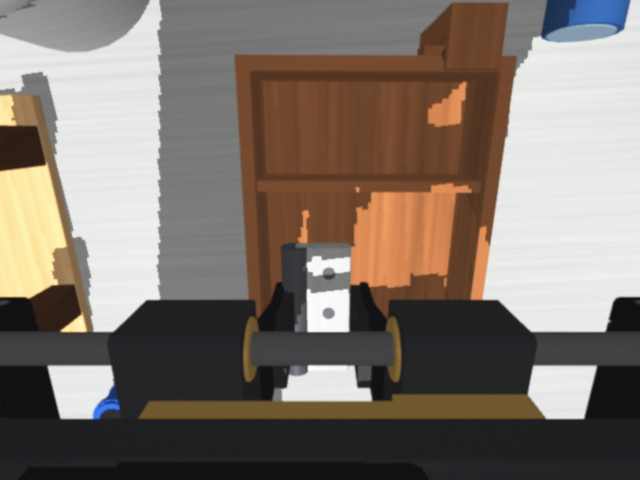

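The hinge hangs over the large compartment, clear of the divider (wrist 370,185), so I'll lower it and release.

Call:
step_arm([
  {"dx":0,"dy":0,"dz":0.02,"rx":0,"ry":0,"rz":0},
  {"dx":0,"dy":0,"dz":0.04,"rx":0,"ry":0,"rz":0},
  {"dx":0,"dy":0,"dz":0.06,"rx":0,"ry":0,"rz":0},
  {"dx":0,"dy":0,"dz":0.067,"rx":0,"ry":0,"rz":0},
  {"dx":0,"dy":0,"dz":0.067,"rx":0,"ry":0,"rz":0},
])

```text
time: 32.05
position: [0.5966, 0.0331, 0.0357]
tool_rot: [1.0, -0.027, 0.001, 0.0]
ft_force: [-0.3, 1.5, -0.7]
grip_width: 0.0254
```

Call:
step_arm([
  {"dx":0,"dy":0,"dz":0,"rx":0,"ry":0,"rz":0},
  {"dx":0,"dy":0,"dz":0,"rx":0,"ry":0,"rz":0},
  {"dx":0,"dy":0,"dz":0,"rx":0,"ry":0,"rz":0},
  {"dx":0,"dy":0,"dz":0,"rx":0,"ry":0,"rz":0},
  {"dx":0,"dy":0,"dz":0,"rx":0,"ry":0,"rz":0},
], gripper=0.4)

```text
time: 32.67
position: [0.5966, 0.0331, 0.0357]
tool_rot: [1.0, -0.027, 0.001, 0.0]
ft_force: [-0.8, 0.0, -0.8]
grip_width: 0.0349
```

Call:
step_arm([
  {"dx":0,"dy":0,"dz":-0.02,"rx":0,"ry":0,"rz":0},
  {"dx":0,"dy":0,"dz":-0.06,"rx":0,"ry":0,"rz":0},
  {"dx":0,"dy":0,"dz":-0.1,"rx":0,"ry":0,"rz":0},
  {"dx":0,"dy":0.04,"dz":-0.12,"rx":0,"ry":0,"rz":0},
  {"dx":-0.03,"dy":0.09,"dz":-0.12,"rx":0,"ry":0,"rz":0},
])

```text
time: 33.3
position: [0.5651, -0.0564, 0.1582]
tool_rot: [1.0, -0.026, 0.005, 0.002]
ft_force: [-0.0, -1.2, -0.6]
grip_width: 0.035
```

```bash
python3 - <<'E'
from h import *
tool(); c=shot('scene','c24'); items(c); items(shot('side','s24')); to([.425,-.1845,.12],-16)
E
```

```text
t 33.3 pos [ 0.5651 -0.0564  0.1582] x_t [ 0.999 -0.052  0.01 ] z_t [ 0.01  -0.003 -1.   ] F [-0.  -1.2 -0.6] w 0.035
  item [284. 228.] 184 [ 425.8 -185.5] [34.3 67.2] 73.2 z 0.0137
  item [390. 249.] 161 [436.1  99.7] [31.9 31.7] 48.9 z 0.0297
  item [214. 280.] 160 [ 668.5 -249.5] [86.3 23.8] 3.9 z 0.0146
  item [346. 281.] 205 [585.8  33.9] [36.3 58.9] 86.1 z 0.0194
  item [535. 354.] 137 [673.9 412.9] [30.   6.3] 20.8 z 0.0377
  item [404. 231.] 243 [ 423.5 -183.3] [34.  65.2] 72.6 z 0.0123
  item [303. 272.] 186 [595.1  31.6] [22.9 67.5] 84.6 z 0.0166
  item [208. 304.] 355 [733.  178.6] [78.4 19.4] 78.0 z 0.0387
  item [364. 317.] 212 [433.5 102.5] [32.2 32.6] 12.5 z 0.0289
  item [169. 410.] 100 [672.4 414.9] [24.2  5.6] 28.8 z 0.0392
t 33.4 pos [ 0.5588 -0.0585  0.156 ] x_t [ 0.998 -0.059 -0.001] z_t [-0.002 -0.001 -1.   ] F [-0.2 -0.5 -0.9] w 0.0347
d [-0.126   0.1336  0.0364] rot [ 0.09  0.07 12.59]
```

View pics/c24.png

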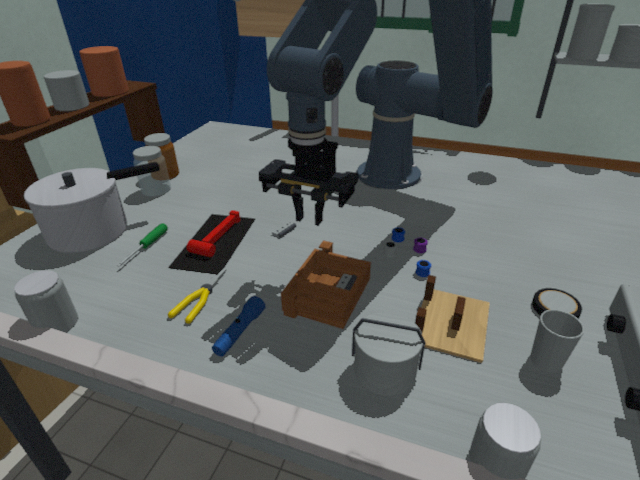

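Hinge 2 lies flat in the large compartment (scene 346,281). Next is hinge 1 at (0.425, -0.1845), yaw -17°.

Call:
step_arm([
  {"dx":-0.03,"dy":0.03,"dz":0.0,"rx":0,"ry":0,"rz":5},
  {"dx":-0.07,"dy":0.075,"dz":0.01,"rx":0,"ry":0,"rz":10},
  {"dx":-0.11,"dy":0.115,"dz":0.02,"rx":0,"ry":0,"rz":13.5},
  {"dx":-0.125,"dy":0.133,"dz":0.036,"rx":0,"ry":0,"rz":13.5},
  {"dx":-0.125,"dy":0.133,"dz":0.036,"rx":0,"ry":0,"rz":13.5},
], gripper=0.65)

```text
time: 34.02
position: [0.4247, -0.1842, 0.1195]
tool_rot: [0.989, -0.149, -0.002, -0.0]
ft_force: [0.2, 0.0, -0.2]
grip_width: 0.0565
```

```bash
python3 - <<'E'
from h import *
c=shot('wrist','w25');P=cloud(c)
q=P[150:330,250:400].reshape(-1,3); q=q[(q[:,2]>.0055)&(q[:,2]<.02)]
print(len(q),cv2.minAreaRect(q[:,:2].astype(np.float32)*1000))
to([.4247,-.1845,.022],-17)
E
```

```text
3801 ((426.45843505859375, -185.89662170410156), (31.72713279724121, 64.48281860351562), 73.1681900024414)
t 34.08 pos [ 0.4259 -0.1839  0.1201] x_t [ 0.956 -0.293 -0.002] z_t [-0.002 -0.    -1.   ] F [-0.5 -1.  -0.8] w 0.0566
d [-0.0007  0.0008  0.0981] rot [ 0.05  0.12 -0.01]
```

View pics/w25.png

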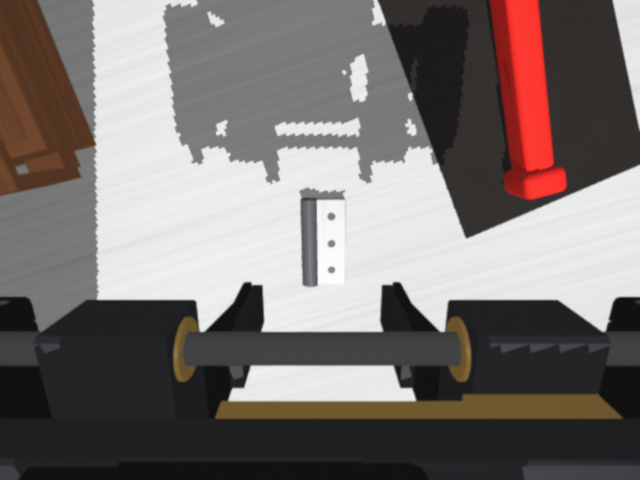

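Hinge 1 is centred between the fingers (wrist 323,243), so I'll descend.

Call:
step_arm([
  {"dx":0,"dy":0.001,"dz":0.03,"rx":0,"ry":0,"rz":0},
  {"dx":0,"dy":0.001,"dz":0.06,"rx":0,"ry":0,"rz":0},
  {"dx":0,"dy":0.001,"dz":0.085,"rx":0,"ry":0,"rz":0},
  {"dx":0,"dy":0.001,"dz":0.096,"rx":0,"ry":0,"rz":0},
  {"dx":0,"dy":0.001,"dz":0.098,"rx":0,"ry":0,"rz":0},
])

```text
time: 34.7
position: [0.426, -0.1844, 0.0219]
tool_rot: [0.989, -0.147, -0.001, 0.0]
ft_force: [0.9, 0.1, 0.8]
grip_width: 0.0568
```

Call:
step_arm([
  {"dx":0,"dy":0,"dz":0,"rx":0,"ry":0,"rz":0},
  {"dx":0,"dy":0,"dz":0,"rx":0,"ry":0,"rz":0},
  {"dx":0,"dy":0,"dz":0,"rx":0,"ry":0,"rz":0},
  {"dx":0,"dy":0,"dz":0,"rx":0,"ry":0,"rz":0},
  {"dx":0,"dy":0,"dz":0,"rx":0,"ry":0,"rz":0},
], gripper=0, force=30)

```text
time: 35.33
position: [0.4263, -0.1847, 0.0223]
tool_rot: [0.989, -0.147, -0.001, 0.001]
ft_force: [-0.1, -0.2, 4.6]
grip_width: 0.0252
```

Call:
step_arm([
  {"dx":0,"dy":0,"dz":0,"rx":0,"ry":0,"rz":0},
  {"dx":0,"dy":0,"dz":-0.02,"rx":0,"ry":0,"rz":0},
  {"dx":0,"dy":0,"dz":-0.05,"rx":0,"ry":0,"rz":0},
  {"dx":0,"dy":0,"dz":-0.1,"rx":0,"ry":0,"rz":0},
  {"dx":0,"dy":0,"dz":-0.13,"rx":0,"ry":0,"rz":0},
])

```text
time: 35.95
position: [0.4266, -0.1846, 0.1539]
tool_rot: [0.989, -0.147, -0.0, 0.001]
ft_force: [0.4, -0.2, -1.8]
grip_width: 0.0251
```

```bash
python3 - <<'E'
from h import *
to([.5932,-.0197,.15],-3)
E
```

```text
t 35.95 pos [ 0.4266 -0.1846  0.1539] x_t [ 0.957 -0.292  0.   ] z_t [-0.    -0.001 -1.   ] F [ 0.4 -0.2 -1.8] w 0.0251
d [ 0.1113 -0.2064  0.0036] rot [ 9.000e-02  1.000e-02 -1.395e+01]
```

Call:
step_arm([
  {"dx":0.02,"dy":-0.04,"dz":0,"rx":0,"ry":0,"rz":-4},
  {"dx":0.045,"dy":-0.085,"dz":0,"rx":0,"ry":0,"rz":-8},
  {"dx":0.075,"dy":-0.135,"dz":0,"rx":0,"ry":0,"rz":-12},
  {"dx":0.1,"dy":-0.18,"dz":0,"rx":0,"ry":0,"rz":-14},
  {"dx":0.111,"dy":-0.204,"dz":0.02,"rx":0,"ry":0,"rz":-14},
])

```text
time: 36.58
position: [0.5952, -0.02, 0.1343]
tool_rot: [1.0, -0.025, 0.002, 0.001]
ft_force: [0.7, -0.5, -0.7]
grip_width: 0.0255
```

```bash
python3 - <<'E'
from h import *
shot('wrist','w26');to([.5932,-.0197,.036],-3)
E
```

```text
t 36.62 pos [ 0.5944 -0.0179  0.131 ] x_t [ 0.999 -0.049  0.   ] z_t [ 0.  0. -1.] F [ 1.5 -0.1 -1.7] w 0.0258
d [-0.0011  0.0019  0.095 ] rot [-0.02 -0.    0.2 ]
```

View pics/w26.png

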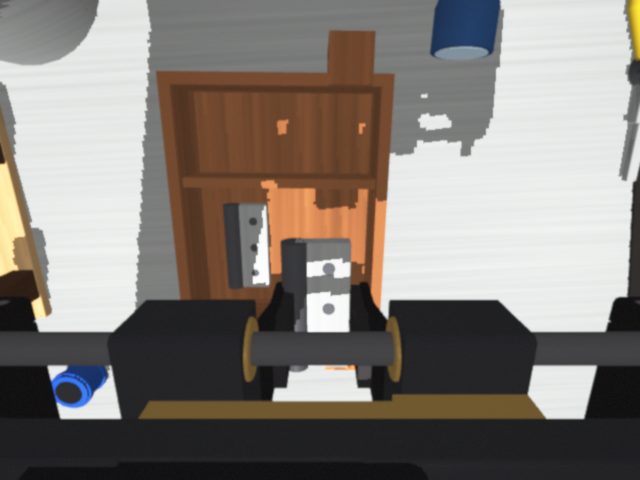

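The held hinge lines up beside the first one (wrist 247,245), so I'll lower it and release.

Call:
step_arm([
  {"dx":-0.001,"dy":0.002,"dz":0.02,"rx":0,"ry":0,"rz":0},
  {"dx":-0.001,"dy":0.002,"dz":0.05,"rx":0,"ry":0,"rz":0},
  {"dx":-0.001,"dy":0.002,"dz":0.08,"rx":0,"ry":0,"rz":0},
  {"dx":-0.001,"dy":0.002,"dz":0.093,"rx":0,"ry":0,"rz":0},
  {"dx":-0.001,"dy":0.002,"dz":0.095,"rx":0,"ry":0,"rz":0},
])

```text
time: 37.25
position: [0.5924, -0.0199, 0.0351]
tool_rot: [1.0, -0.025, -0.001, -0.0]
ft_force: [0.3, 0.4, -0.9]
grip_width: 0.0252
```

Call:
step_arm([
  {"dx":0,"dy":0,"dz":0,"rx":0,"ry":0,"rz":0},
  {"dx":0,"dy":0,"dz":0,"rx":0,"ry":0,"rz":0},
  {"dx":0,"dy":0,"dz":0,"rx":0,"ry":0,"rz":0},
  {"dx":0,"dy":0,"dz":0,"rx":0,"ry":0,"rz":0},
  {"dx":0,"dy":0,"dz":0,"rx":0,"ry":0,"rz":0},
], gripper=0.39)

```text
time: 37.88
position: [0.5926, -0.0198, 0.0354]
tool_rot: [1.0, -0.025, -0.001, -0.0]
ft_force: [0.4, 1.4, -0.2]
grip_width: 0.0339
```

Call:
step_arm([
  {"dx":0,"dy":0,"dz":-0.02,"rx":0,"ry":0,"rz":0},
  {"dx":0,"dy":0,"dz":-0.06,"rx":0,"ry":0,"rz":0},
  {"dx":0,"dy":0,"dz":-0.1,"rx":0,"ry":0,"rz":0},
  {"dx":-0.03,"dy":0,"dz":-0.12,"rx":0,"ry":0,"rz":0},
  {"dx":-0.08,"dy":0.0,"dz":-0.12,"rx":0,"ry":0,"rz":0},
])

```text
time: 38.5
position: [0.5151, -0.0167, 0.1576]
tool_rot: [1.0, -0.024, 0.003, 0.0]
ft_force: [-0.2, 0.1, 1.0]
grip_width: 0.034
```

```bash
python3 - <<'E'
from h import *
tool(); items(shot('scene','c27')); items(shot('side','s27')); shot('wrist','w27');to([.4355,.1005,.12],0)
E
```

```text
t 38.5 pos [ 0.5151 -0.0167  0.1576] x_t [ 0.999 -0.049  0.006] z_t [ 0.006 -0.001 -1.   ] F [-0.2  0.1  1. ] w 0.034
  item [390. 249.] 161 [436.8 100.2] [30.7 31.5] 9.4 z 0.0298
  item [214. 280.] 153 [ 668.8 -245.6] [26.1 79.5] 85.3 z 0.0146
  item [324. 275.] 197 [580.4 -19.1] [66.9 37. ] 1.0 z 0.0197
  item [346. 281.] 202 [587.1  34.1] [35.1 57.8] 89.7 z 0.0194
  item [535. 353.] 139 [673.3 412.6] [29.8  6.3] 21.8 z 0.0384
  item [313. 194.] 95 [ 674.1 -241.2] [25.9 62.6] 81.9 z 0.0136
  item [312. 258.] 254 [591.2 -17.4] [36.2 65.3] 86.4 z 0.0176
  item [303. 272.] 181 [592.4  30.6] [23.8 64.6] 86.3 z 0.0163
  item [208. 304.] 351 [733.5 179.5] [79.4 18. ] 77.7 z 0.0379
  item [364. 316.] 209 [433.  102.2] [31.8 33.8] 38.3 z 0.0286
  item [169. 409.] 107 [672.5 414.9] [25.7  4.9] 23.2 z 0.0391
t 38.65 pos [ 0.5093 -0.0152  0.1555] x_t [ 0.999 -0.049 -0.006] z_t [-0.006  0.002 -1.   ] F [ 0.9 -0.1 -0.1] w 0.0342
d [-0.0792 -0.1118  0.0361] rot [-0.1   0.33 -2.82]
```

View pics/s27.png

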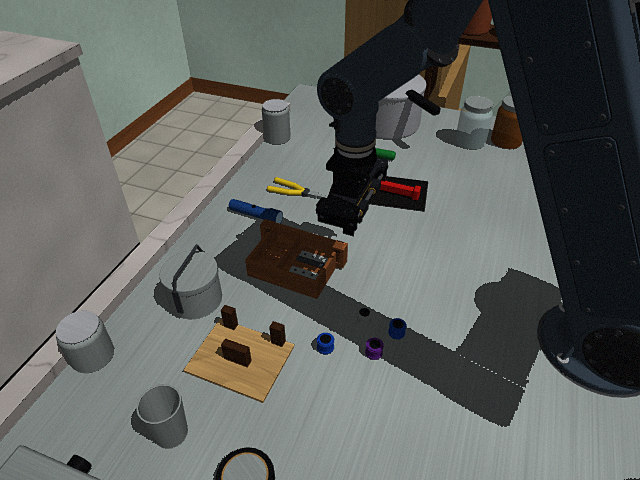

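View pics/w27.png

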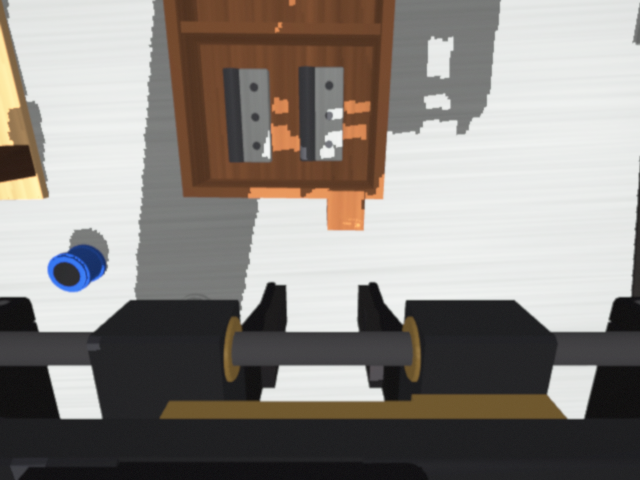

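Both hinges lie flat in the large compartment (wrist 247,113 and 322,113). The coupling has not moved: (0.435, 0.101).

Call:
step_arm([
  {"dx":-0.02,"dy":-0.02,"dz":0.0,"rx":0,"ry":0.3,"rz":-2.8},
  {"dx":-0.045,"dy":-0.06,"dz":0.01,"rx":0,"ry":0.3,"rz":-2.8},
  {"dx":-0.07,"dy":-0.095,"dz":0.02,"rx":0,"ry":0.3,"rz":-2.8},
  {"dx":-0.079,"dy":-0.112,"dz":0.036,"rx":0,"ry":0.3,"rz":-2.8},
  {"dx":-0.079,"dy":-0.112,"dz":0.036,"rx":0,"ry":0.3,"rz":-2.8},
], gripper=0.58)

```text
time: 39.28
position: [0.4356, 0.1016, 0.1194]
tool_rot: [1.0, 0.001, -0.001, -0.001]
ft_force: [0.2, -0.4, 0.3]
grip_width: 0.0504
```

```bash
python3 - <<'E'
from h import *
c=shot('wrist','w28');P=cloud(c)
q=P[150:330,230:420].reshape(-1,3); q=q[(q[:,2]>.022)&(q[:,2]<.035)]
print(len(q),cv2.minAreaRect(q[:,:2].astype(np.float32)*1000))
to([.4355,.1005,.022],0)
E
```

```text
2328 ((417.6232604980469, 125.11248779296875), (77.018310546875, 77.87474822998047), 80.55036926269531)
t 39.33 pos [0.4369 0.1009 0.12  ] x_t [1.    0.001 0.   ] z_t [ 0.     0.002 -1.   ] F [ 0.5 -0.8 -0.2] w 0.0504
d [-0.0015  0.0005  0.098 ] rot [-0.09 -0.02  0.07]
```

View pics/w28.png

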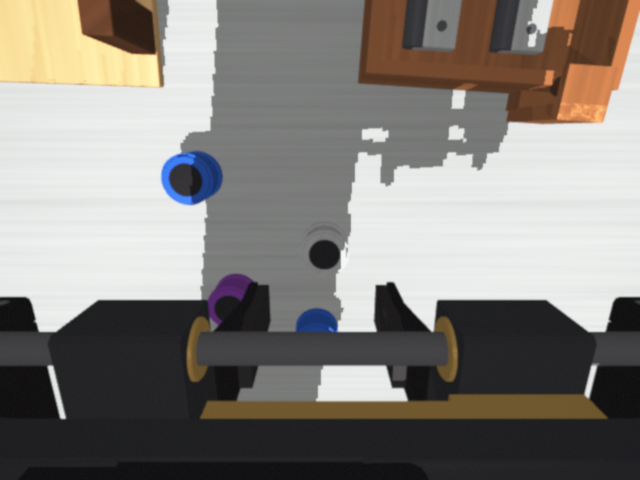

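The steel coupling is centred (wrist 324,245), and the purple one (230,300) is clear of the finger's vertical path. I'll descend.

Call:
step_arm([
  {"dx":-0.001,"dy":0.0005,"dz":0.03,"rx":0,"ry":0,"rz":0},
  {"dx":-0.001,"dy":0.0005,"dz":0.06,"rx":0,"ry":0,"rz":0},
  {"dx":-0.001,"dy":0.0005,"dz":0.085,"rx":0,"ry":0,"rz":0},
  {"dx":-0.001,"dy":0.0005,"dz":0.096,"rx":0,"ry":0,"rz":0},
  {"dx":-0.001,"dy":0.0005,"dz":0.098,"rx":0,"ry":0,"rz":0},
])

```text
time: 39.95
position: [0.437, 0.0999, 0.0218]
tool_rot: [1.0, 0.0, 0.0, -0.001]
ft_force: [-0.1, 0.4, -0.5]
grip_width: 0.0508
```

Call:
step_arm([
  {"dx":0,"dy":0,"dz":0,"rx":0,"ry":0,"rz":0},
  {"dx":0,"dy":0,"dz":0,"rx":0,"ry":0,"rz":0},
  {"dx":0,"dy":0,"dz":0,"rx":0,"ry":0,"rz":0},
  {"dx":0,"dy":0,"dz":0,"rx":0,"ry":0,"rz":0},
  {"dx":0,"dy":0,"dz":0,"rx":0,"ry":0,"rz":0},
], gripper=0, force=30)

```text
time: 40.58
position: [0.4374, 0.0999, 0.0224]
tool_rot: [1.0, 0.0, 0.001, -0.001]
ft_force: [0.4, -0.1, 6.7]
grip_width: 0.0291
```

Call:
step_arm([
  {"dx":0,"dy":0,"dz":0,"rx":0,"ry":0,"rz":0},
  {"dx":0,"dy":0,"dz":-0.02,"rx":0,"ry":0,"rz":0},
  {"dx":0,"dy":0,"dz":-0.05,"rx":0,"ry":0,"rz":0},
  {"dx":0,"dy":0,"dz":-0.1,"rx":0,"ry":0,"rz":0},
  {"dx":0,"dy":0,"dz":-0.13,"rx":0,"ry":0,"rz":0},
])

```text
time: 41.2
position: [0.4373, 0.0998, 0.154]
tool_rot: [1.0, 0.0, 0.002, -0.001]
ft_force: [0.0, -0.3, -0.6]
grip_width: 0.0297
```

```bash
python3 - <<'E'
from h import *
to([.6745,.0019,.13],-3)
shot('wrist','w29')
E
```

```text
t 41.2 pos [0.4373 0.0998 0.154 ] x_t [1.    0.001 0.004] z_t [ 0.004  0.001 -1.   ] F [ 0.  -0.3 -0.6] w 0.0297
d [0.2371 0.0981 0.0248] rot [-0.09 -0.22  3.03]
```

View pics/w29.png

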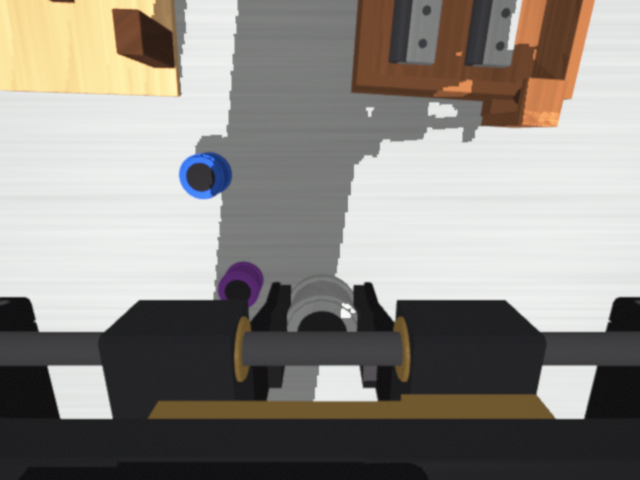

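The coupling is held (wrist 322,305). On to the small compartment.

Call:
step_arm([
  {"dx":0.045,"dy":0.018,"dz":0,"rx":0,"ry":0,"rz":3},
  {"dx":0.1,"dy":0.04,"dz":0,"rx":0,"ry":0,"rz":3},
  {"dx":0.155,"dy":0.064,"dz":0,"rx":0,"ry":0,"rz":3},
  {"dx":0.21,"dy":0.087,"dz":0,"rx":0,"ry":0,"rz":3},
  {"dx":0.237,"dy":0.098,"dz":0.02,"rx":0,"ry":0,"rz":3},
])

```text
time: 41.88
position: [0.6804, 0.0003, 0.1395]
tool_rot: [1.0, -0.026, 0.008, -0.0]
ft_force: [0.0, 0.4, -0.7]
grip_width: 0.0293
```

```bash
python3 - <<'E'
from h import *
c=shot('wrist','w30');to([.6745,.0019,.034],-3)
E
```

```text
t 41.92 pos [ 0.6809 -0.0009  0.1354] x_t [ 0.998 -0.054  0.013] z_t [ 0.013  0.    -1.   ] F [ 1.8 -1.4 -1.6] w 0.0294
d [-0.0079 -0.0023  0.1013] rot [-0.04 -0.74 -0.08]
```

View pics/w30.png

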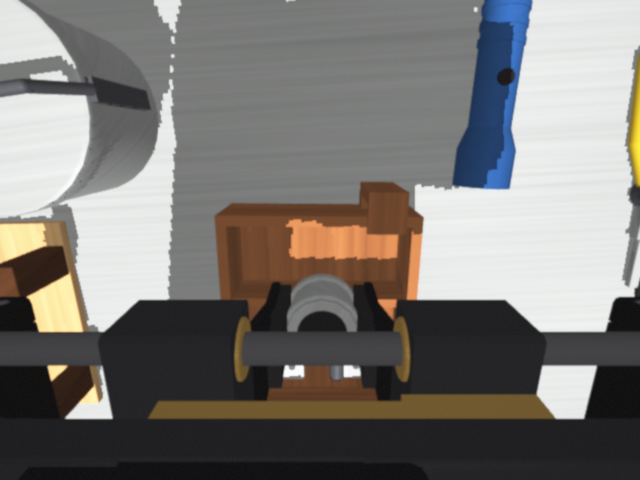

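Call:
step_arm([
  {"dx":-0.006,"dy":-0.0023,"dz":0.0,"rx":0,"ry":-0.7,"rz":0},
  {"dx":-0.007,"dy":-0.0023,"dz":0.02,"rx":0,"ry":-0.7,"rz":0},
  {"dx":-0.007,"dy":-0.0023,"dz":0.04,"rx":0,"ry":-0.7,"rz":0},
  {"dx":-0.007,"dy":-0.0023,"dz":0.05,"rx":0,"ry":-0.7,"rz":0},
  {"dx":-0.007,"dy":-0.0023,"dz":0.05,"rx":0,"ry":-0.7,"rz":0},
])

```text
time: 42.55
position: [0.6736, 0.0023, 0.0842]
tool_rot: [1.0, -0.027, -0.001, -0.001]
ft_force: [0.5, -0.1, -0.5]
grip_width: 0.0295
```

```bash
python3 - <<'E'
from h import *
to([.6745,.0019,.034],-3)
E
```

```text
t 42.55 pos [0.6736 0.0023 0.0842] x_t [ 0.999 -0.053 -0.002] z_t [-0.002  0.001 -1.   ] F [ 0.5 -0.1 -0.5] w 0.0295
d [0.001  0.0004 0.0502] rot [-0.06  0.1  -0.05]
```

Call:
step_arm([
  {"dx":0.001,"dy":0,"dz":0.015,"rx":0,"ry":0,"rz":0},
  {"dx":0.001,"dy":0,"dz":0.03,"rx":0,"ry":0,"rz":0},
  {"dx":0.001,"dy":0,"dz":0.045,"rx":0,"ry":0,"rz":0},
  {"dx":0.001,"dy":0,"dz":0.051,"rx":0,"ry":0,"rz":0},
  {"dx":0.001,"dy":0,"dz":0.053,"rx":0,"ry":0,"rz":0},
])

```text
time: 43.18
position: [0.6743, 0.0023, 0.0305]
tool_rot: [1.0, -0.027, -0.001, -0.001]
ft_force: [-0.4, 0.0, -0.4]
grip_width: 0.0294
```

Call:
step_arm([
  {"dx":0,"dy":0,"dz":0,"rx":0,"ry":0,"rz":0},
  {"dx":0,"dy":0,"dz":0,"rx":0,"ry":0,"rz":0},
  {"dx":0,"dy":0,"dz":0,"rx":0,"ry":0,"rz":0},
  {"dx":0,"dy":0,"dz":0,"rx":0,"ry":0,"rz":0},
  {"dx":0,"dy":0,"dz":0,"rx":0,"ry":0,"rz":0},
], gripper=0.6)

```text
time: 43.8
position: [0.6744, 0.0022, 0.0306]
tool_rot: [1.0, -0.027, -0.001, -0.001]
ft_force: [0.6, -0.3, -0.2]
grip_width: 0.052
```

Call:
step_arm([
  {"dx":0,"dy":0,"dz":-0.02,"rx":0,"ry":0,"rz":0},
  {"dx":0,"dy":0,"dz":-0.06,"rx":0,"ry":0,"rz":0},
  {"dx":0,"dy":0,"dz":-0.11,"rx":0,"ry":0,"rz":0},
  {"dx":-0.03,"dy":0,"dz":-0.16,"rx":0,"ry":0,"rz":0},
  {"dx":-0.09,"dy":0.0,"dz":-0.18,"rx":0,"ry":0,"rz":0},
])

```text
time: 44.42
position: [0.5891, 0.0059, 0.2158]
tool_rot: [1.0, -0.027, 0.005, 0.0]
ft_force: [0.2, -0.9, -1.1]
grip_width: 0.0521
```

```bash
python3 - <<'E'
from h import *
tool(); items(shot('scene','c31')); items(shot('side','s31')); shot('wrist','w31')
E
```

```text
t 44.42 pos [0.5891 0.0059 0.2158] x_t [ 0.999 -0.053  0.01 ] z_t [ 0.01  -0.001 -1.   ] F [ 0.2 -0.9 -1.1] w 0.0521
  item [214. 281.] 155 [ 670.2 -250.2] [80.9 24.5] 5.2 z 0.0147
  item [324. 275.] 202 [578.7 -19.7] [37.9 63.2] 85.5 z 0.0196
  item [346. 281.] 206 [586.2  33.5] [36.3 56.5] 87.6 z 0.0195
  item [319. 296.] 103 [667.7  -7.4] [55.5 29. ] 60.6 z 0.0362
  item [535. 353.] 139 [673.7 413. ] [32.5  6.9] 22.1 z 0.0383
  item [275. 253.] 162 [669.8   5.4] [31.4 32.1] 53.1 z 0.0343
  item [312. 258.] 290 [591.6 -18. ] [66.6 40.3] 2.6 z 0.0181
  item [303. 272.] 186 [592.9  30.8] [24.3 64.5] 85.2 z 0.0162
  item [208. 304.] 365 [733.3 180.4] [80.3 18.2] 77.5 z 0.0383
  item [169. 409.] 105 [671.8 414.7] [24.6  4.7] 21.3 z 0.0393
```

View pics/c31.png

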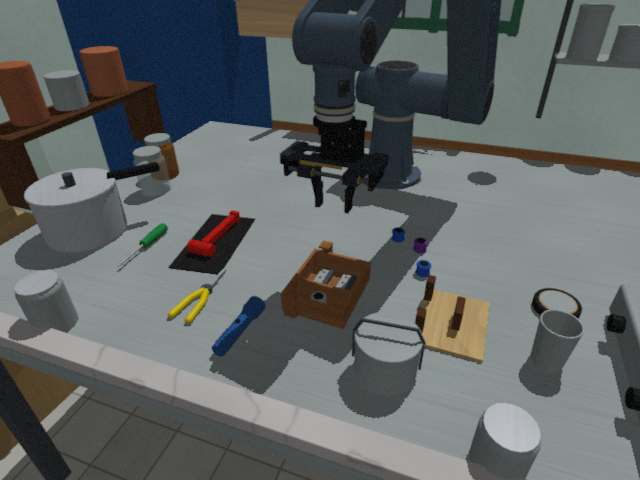

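View pics/s31.png

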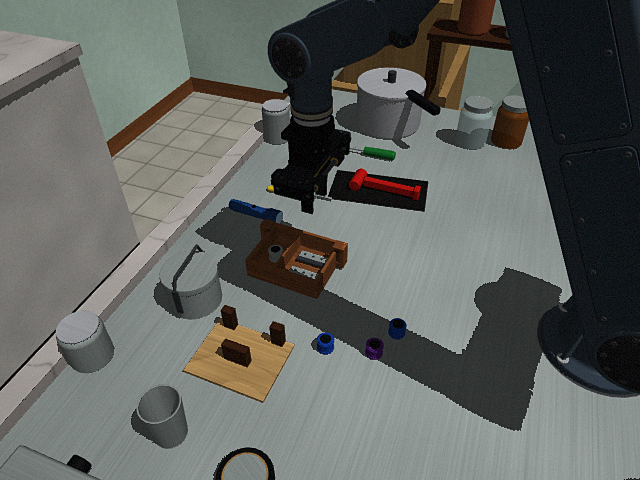

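View pics/w31.png

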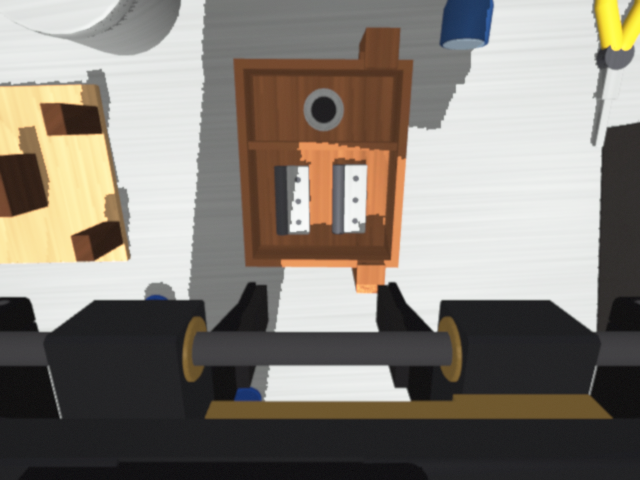

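Everything is in place: both hinges in the large compartment (wrist 292,200 and 350,200), the coupling upright in the small one (323,110), the lid flat, and the hammer on its mat. I'll let the arm settle, then hand in.

Call:
step_arm([
  {"dx":0,"dy":0,"dz":0,"rx":0,"ry":0,"rz":0},
  {"dx":0,"dy":0,"dz":0,"rx":0,"ry":0,"rz":0},
  {"dx":0,"dy":0,"dz":0,"rx":0,"ry":0,"rz":0},
  {"dx":0,"dy":0,"dz":0,"rx":0,"ry":0,"rz":0},
  {"dx":0,"dy":0,"dz":0,"rx":0,"ry":0,"rz":0},
])

```text
time: 45.2
position: [0.5826, 0.0075, 0.2127]
tool_rot: [1.0, -0.027, -0.002, -0.001]
ft_force: [-0.3, -0.0, -0.2]
grip_width: 0.0523
```

```bash
python3 - <<'E'
from h import *
tool(); print(robot.hand_in())
E
```

```text
t 45.2 pos [0.5826 0.0075 0.2127] x_t [ 0.999 -0.053 -0.003] z_t [-0.003  0.001 -1.   ] F [-0.3 -0.  -0.2] w 0.0523
the job is handed in; nothing more can be done
None
```

The job is finished and handed in at 45 s.

- **Lid:** I tapped the two horns in turn with the hammer and drove the lid out about 42–45 mm. In the measurements between taps, neither end was ever more than about 5 mm ahead, and the gripper did not touch the lid until it was clear. It now lies flat, horns up, on the bare counter beside the box.
- **Hammer:** It is back on its mat, near where it started. The first touch-down was about 10 mm off and pressed with about 24 N at the wrist, so I lifted it slightly and re-laid it before letting go.
- **Hinges and coupling:** I found two steel hinges and one steel coupling. The hinges lie flat in the larger compartment, and the coupling stands upright in the smaller one.

The last pictures from all three cameras agree with this. The blue and purple couplings and the other things on the counter look untouched. The cameras differed by 2–3 mm on small parts, which did not affect any grasp, and no check failed.

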